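# Pile the slates and fill the nut bowl

### The job

Set out the snack corner: pile all the slate plates, flat and squarely one on another with their centres and sides lined up, in the middle of the chopping board that has no loaf on it, the long ones below and the short ones on top. Pour all the walnuts from the cup into the steel bowl and stand the empty cup upright again in the middle of its coaster. Leave the loaf, the pepper and the bowl where they are.

Things in the scene. Friction and masses are not known exactly. Their poses are not given: they have to be found in the camera images.
- board_1: one of two like, fixed light-wood chopping boards, 160 (its x) by 170 (its y) by 18 mm thick, lying flat on the counter, one towards the left and one towards the right side; origin at the centre of its underside, z up. One board, either one, carries the loaf, the other is bare at the start
- board_2: one of two like, fixed light-wood chopping boards, 160 (its x) by 170 (its y) by 18 mm thick, lying flat on the counter, one towards the left and one towards the right side; origin at the centre of its underside, z up. One board, either one, carries the loaf, the other is bare at the start
- loaf_1: brown bread loaf, 125 (its x) by 62 by 51 mm high, lying on board_1; origin at the centre of its underside. Just one of loaf_1 and loaf_2 exists in a run, the other reads None
- loaf_2: brown bread loaf, 125 (its x) by 62 by 51 mm high, lying on board_2; origin at the centre of its underside. Just one of loaf_1 and loaf_2 exists in a run, the other reads None
- long_1: long dark slate serving plate, a flat plain slab 130 long (its x) by 64 wide (its y) by 14 mm thick, 0.27 kg give or take a quarter, starts lying on the counter with its long side roughly along world x; origin at the centre of its underside, z up. 3 to 5 of the three long and two short plates exist in a run, in any mix; absent ones read None
- long_2: long dark slate serving plate, a flat plain slab 130 long (its x) by 64 wide (its y) by 14 mm thick, 0.27 kg give or take a quarter, starts lying on the counter with its long side roughly along world x; origin at the centre of its underside, z up. 3 to 5 of the three long and two short plates exist in a run, in any mix; absent ones read None
- long_3: long dark slate serving plate, a flat plain slab 130 long (its x) by 64 wide (its y) by 14 mm thick, 0.27 kg give or take a quarter, starts lying on the counter with its long side roughly along world x; origin at the centre of its underside, z up. 3 to 5 of the three long and two short plates exist in a run, in any mix; absent ones read None
- short_1: short dark slate serving plate, a flat plain slab 90 long (its x) by 64 wide (its y) by 14 mm thick, 0.19 kg give or take a quarter, starts lying on the counter with its long side roughly along world x; origin at the centre of its underside, z up. 3 to 5 of the three long and two short plates exist in a run, in any mix; absent ones read None
- short_2: short dark slate serving plate, a flat plain slab 90 long (its x) by 64 wide (its y) by 14 mm thick, 0.19 kg give or take a quarter, starts lying on the counter with its long side roughly along world x; origin at the centre of its underside, z up. 3 to 5 of the three long and two short plates exist in a run, in any mix; absent ones read None
- pepper: red bell pepper, 68 mm across and 60 mm high (stalk to 75 mm), loose, standing among the plates; origin at the centre of its underside
- bowl: open round steel bowl, loose, 0.6 kg, standing on the counter: 154 mm across the rim, 60 mm high, 90 mm across the foot, wall 4 mm, inner floor 6 mm above the underside; origin at the centre of its underside, z up
- coaster: round cork coaster fixed to the counter, 90 mm across, 6 mm thick; the cup stands on it at the start; origin at the centre of its underside
- cup: straight-sided blue ceramic cup without handle, 64 mm outer diameter, 95 mm high, wall 3.5 mm, inner floor 5 mm above the underside, about 0.2 kg, standing on the coaster with six walnuts in it; origin at the centre of its underside, z up through the mouth
- cup_rim (a point): centre of the cup's mouth, on its axis 95 mm above its underside, z as the cup's
- walnut_1: walnut, a rigid ball 24 mm across, 12 g, in the cup at the start; origin at its centre
- walnut_2: walnut, a rigid ball 24 mm across, 12 g, in the cup at the start; origin at its centre
- walnut_3: walnut, a rigid ball 24 mm across, 12 g, in the cup at the start; origin at its centre
- walnut_4: walnut, a rigid ball 24 mm across, 12 g, in the cup at the start; origin at its centre
- walnut_5: walnut, a rigid ball 24 mm across, 12 g, in the cup at the start; origin at its centre
- walnut_6: walnut, a rigid ball 24 mm across, 12 g, in the cup at the start; origin at its centre
Things that resemble listed ones, but are neither listed nor needed, are in the scene too. What is shaped like the short_2 but red or turquoise is not meant.

How it is judged (in metres and radians):
On the way:
1. the cup is held tipped over the bowl, above its rim (angle between cup's own z axis and vertical above 1 rad and horizontal distance between cup_rim and bowl below 0.1 m and height (world z) of cup_rim above 0.06 m), for 0.2 s.
At the end, for the whole second after the job is handed in: Plates at rest in one flat pile: centres within 10 mm of each other, sides parallel within 0.12 rad, shorts above longs, within 40 mm of the middle of the board without the loaf; all walnuts in the bowl; cup upright within 15 mm of the coaster's centre; bowl upright ((horizontal distance between long_1 and board_1 below 0.04 m or horizontal distance between long_1 and board_2 below 0.04 m) and height (world z) of each of long_1, long_2, long_3, short_1, short_2 above 0.014 m and angle between each of long_1, long_2, long_3, short_1, short_2's own z axis and vertical below 0.08 rad and linear speed of each of long_1, long_2, long_3, short_1, short_2, cup below 0.03 m/s and horizontal distance between each of long_1, long_2, long_3, short_1, short_2 and loaf_1 above 0.2 m and horizontal distance between each of long_1, long_2, long_3, short_1, short_2 and loaf_2 above 0.2 m and horizontal distance between long_1 and long_2 below 0.01 m and angle between the x axis of long_1 and the x axis of long_2, either way round below 0.12 rad and horizontal distance between each of long_1, long_2 and long_3 below 0.01 m and angle between the x axis of each of long_1, long_2 and the x axis of long_3, either way round below 0.12 rad and horizontal distance between each of long_1, long_2, long_3 and short_1 below 0.01 m and angle between the x axis of each of long_1, long_2, long_3 and the x axis of short_1, either way round below 0.12 rad and horizontal distance between each of long_1, long_2, long_3, short_1 and short_2 below 0.01 m and angle between the x axis of each of long_1, long_2, long_3, short_1 and the x axis of short_2, either way round below 0.12 rad and (horizontal distance between long_2 and board_1 below 0.04 m or horizontal distance between long_2 and board_2 below 0.04 m) and (horizontal distance between long_3 and board_1 below 0.04 m or horizontal distance between long_3 and board_2 below 0.04 m) and (horizontal distance between short_1 and board_1 below 0.04 m or horizontal distance between short_1 and board_2 below 0.04 m) and (horizontal distance between short_2 and board_1 below 0.04 m or horizontal distance between short_2 and board_2 below 0.04 m) and z of each of short_1, short_2 in the frame of long_1 above 0.007 m and z of each of short_1, short_2 in the frame of long_2 above 0.007 m and z of each of short_1, short_2 in the frame of long_3 above 0.007 m and horizontal distance between each of walnut_1, walnut_2, walnut_3, walnut_4, walnut_5, walnut_6 and bowl below 0.07 m and z of walnut_1 in the frame of bowl between 0.008 and 0.065 m and linear speed of each of walnut_1, walnut_2, walnut_3, walnut_4, walnut_5, walnut_6 below 0.1 m/s and z of walnut_2 in the frame of bowl between 0.008 and 0.065 m and z of walnut_3 in the frame of bowl between 0.008 and 0.065 m and z of walnut_4 in the frame of bowl between 0.008 and 0.065 m and z of walnut_5 in the frame of bowl between 0.008 and 0.065 m and z of walnut_6 in the frame of bowl between 0.008 and 0.065 m and angle between each of cup, bowl's own z axis and vertical below 0.1 rad and horizontal distance between cup and coaster below 0.015 m and z of cup in the frame of coaster below 0.01 m); the robot touches nothing.
It fails at once if the loaf is pushed more than 40 mm from its place (distance of loaf_1 from where it was at the start of the episode above 0.04 m).
It fails at once if the loaf is pushed more than 40 mm from its place (distance of loaf_2 from where it was at the start of the episode above 0.04 m).
It fails at once if the pepper is pushed more than 60 mm from its place (distance of pepper from where it was at the start of the episode above 0.06 m).
It fails at once if the bowl is pushed more than 60 mm from its place (distance of bowl from where it was at the start of the episode above 0.06 m).
Of loaf_1, loaf_2 only 1 to 1 are there at a start; the rules pass over those that are not, and their reading is None.
Of long_1, long_2, long_3, short_1, short_2 only 3 to 5 are there at a start; the rules pass over those that are not, and their reading is None.
At some moment in a run one of long_1, long_2, long_3, short_1, short_2 may be knocked a few centimetres aside while the robot is not near it.
It also fails if it takes over 210 s, if anything falls off the work surface, if the arm or the gripper's body presses on something with over 40 N, if the wrist force passes 120 N, or if a joint passes its speed limit or range.

### The arm

A 6-joint arm with a two-finger parallel gripper is mounted at the origin on the work surface. World frame = base frame: x ahead of the robot, y to its left, z up, the work surface at z = 0. Lengths are in m, angles in degrees, forces in N, time in s.
With the tool pointing down it reaches from about 0.375 to 0.9 m from the base axis. Payload 3.1 kg.
Tool frame: the origin (TCP) lies on the centre line of the jaws, within the pads' length; the fingertips stand 19 mm ahead of it and the grasp point (between the pads) is the TCP (tips_ahead is the distance from the TCP to the fingertips, in m); z points along the fingers, y is the line along which they close (so a half turn about z gives the same grasp; the last joint's range is limited). The gripper opens to 87 mm and grips with 3 to 60 N. Pads are 19 mm wide; open, the fingers measure 117 mm over their backs; the gripper's body (75 mm by 190 mm) begins 51 mm behind the grasp point.
Start: joints at [-73.482, 30.224, 82.088, -0, 67.689, -10.227], TCP at [0.281, -0.558, 0.242] pointing down, gripper open.
Joint ranges: [-176.69, 176.69], [-43.24, 126.21], [12.49, 139.97], [-82, 262], [0, 151.66], [-163.58, 163.58]. Speed limits (degrees/s): [159.86, 159.86, 180, 180, 180, 180].

### API

Orientations are given as a 3x3 rotation matrix whose columns are the frame's x, y, z axes.
In Python, from rig import read_state, capture, hand_in, trace, landmark_of, tips_ahead gives the robot as it stands.
- The arm moves only by the shell command python3 -m jog 'ROWS'. ROWS is JSON, a list of rows, each an object of numbers: "tx", "ty", "tz": the shift along the tool's x, y, z in cm; "roll": the turn about the tool's z in rad; "jaw": the opening, from 0 (shut) to 1 (fully open). A call has 1 to 8 rows; each row shifts and turns the commanded pose from where the row before left it, along the tool's axes as they then stand; what a row does not reach is not made up. A row lasts 1/10 s, in which the tool goes at most 50 mm and 8.59 degrees, less where a joint would pass 70% of its speed; a pose out of reach is approached as far as the arm can. A call with a gripper value outside its range is refused whole. The fingers move at their own pace and stop on an object; the grip force is fixed at half the most. Time passes only in rows, so rows that do not move let the fingers close. It gives the time, the measured TCP pose, the force, the opening and the grip force at its end, in the units of the state.
- read_state(): the state, without advancing time (a new reading comes with each control period).
- capture(name): name is "scene" or "top" or "wrist"; returns a dict with "img" (420x560x3 uint8, red, green, blue), "vertical_fov" (degrees; the focal length in pixels is half the picture's height over the tangent of half this angle, whatever the lens; pixels are square), "cx", "cy" (the principal point, pixels), "cam_to_world" (4x4, takes a point from camera to world coordinates); the wrist camera has in their place "tool_from_camera" (4x4, takes a point from camera to tool coordinates, whose origin is the TCP and whose axes are the flange's). Camera axes: x right, y up, looking along -z (the intrinsics and any distortion apply to the point x, -y, -z); pixel columns grow to the right and rows downward; lengths in m; the calibration is good to about 2 mm. A picture is of the moment at which its call begins: read the wrist's pose just before it. There is no depth.
- hand_in(): hands the job in; it is judged then, once.
Trained networks look in the newest picture that a camera, given by its name, has taken for a name from the list of things; names that differ only in an ending like _2 or _b are one class to them, and where a whole thing is asked for, a point or a joint stands for the part that bears it (a point fixed in the world has none). Each returns a list of dicts, best first, with "p" (0 to 1); they miss things now and then, are a little off and sometimes report something else, mostly with a low value. They report only what shows in the picture. A call takes as long as a camera call. They do not tell look-alikes from the thing itself.
- trace(camera, thing): "pixels" (420x560 bool, what is visible of it) and "bbox" ([left, top, width, height] in pixels, round what is visible of it).
- landmark_of(camera, thing): "point" ([row, column] in pixels: a listed point, or the origin of a listed thing).
The state is a dict: "time_s": time; "joint_positions": joint angles; "qvel": joint speeds; "tau": joint torques, N m; "position": TCP position; "tcp_rot": TCP orientation; "force": force on the tool from outside, world axes, zero at the start; "moment": the same for the moment, N m; "opening": opening from 0.0 (shut) to 1.0 (fully open); "grasp_force": force on a finger pad.
Only numpy, scipy, OpenCV 4.12 (cv2) and the standard library are available. Lean on these libraries where they do the work, as an engineer would, in place of code of your own. Each camera call takes 0.05 s, during which the arm holds its last target. There are 200 camera calls.

## Working session

There is one attempt and no reset: what is moved stays moved. The work goes in short steps, Python scripts to look and compute and a shell command to move; the robot and the scene stay as the last step left them, time stands still between calls to the robot, and variables do not carry over. Pictures are saved under pics/ and viewed, at most 14 in all, crops included, and the job is handed in when it is done.

```bash
ls; mkdir -p pics; python3 - <<'E'
from rig import *
import cv2,numpy as np
s=read_state(); print(s['time_s'],s['position'],np.round(s['tcp_rot'],3),s['opening'],tips_ahead)
for n in ['top','scene']:
    c=capture(n); print(n,{k:(np.round(v,4).tolist() if k!='img' else 0) for k,v in c.items()})
    cv2.imwrite(f'pics/{n}0.png',c['img'][...,::-1])
E
```

```text
pics
0.0 [ 0.28109706 -0.55743984  0.24055496] [[ 0.893  0.45  -0.001]
 [ 0.45  -0.893  0.002]
 [ 0.    -0.002 -1.   ]] 0.9976825498995905 0.019
top {'img': 0, 'vertical_fov': 50.3089, 'cx': 273.7588, 'cy': 208.8328, 'cam_to_world': [[0.0233, 0.994, -0.1065, 0.46], [-0.9997, 0.0226, -0.008, -0.0143], [-0.0056, 0.1066, 0.9943, 1.1565], [0.0, 0.0, 0.0, 1.0]]}
scene {'img': 0, 'vertical_fov': 57.2201, 'cx': 282.8388, 'cy': 213.1365, 'cam_to_world': [[0.4304, -0.7286, 0.5329, 1.1077], [0.9026, 0.3385, -0.2661, -0.2806], [0.0135, 0.5955, 0.8032, 0.8837], [0.0, 0.0, 0.0, 1.0]]}
```

View pics/top0.png

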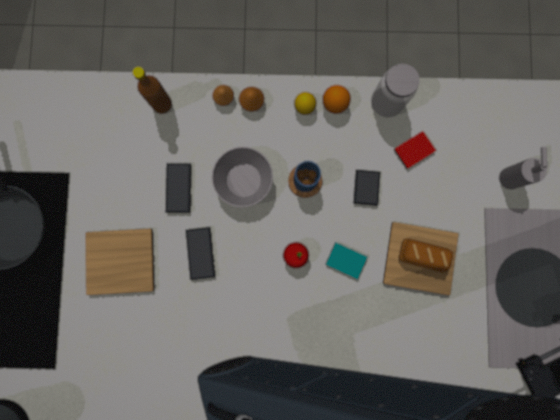

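View pics/scene0.png

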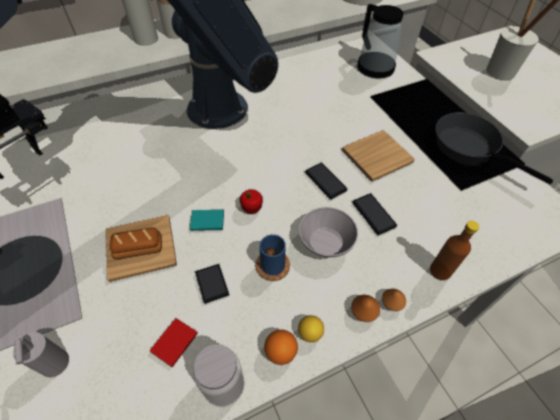

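The top view shows three dark plates: a long one at (178,188), a long one at (201,253) and a short one at (367,187). The red (415,150) and turquoise (347,261) slabs are decoys. The bare board is at (119,262), the bowl at (243,178), the cup at (307,177) and the pepper at (296,255). The scene view shows no other dark plates. Next I'll locate everything and check the jog command's usage text.

```bash
python3 -m jog --help 2>&1 | head -30
cat > h.py <<'E'
from rig import *
import cv2,numpy as np
def cam(c):
    if 'tool_from_camera' in c:
        s=c['state']; T=np.eye(4); T[:3,:3]=s['tcp_rot']; T[:3,3]=s['position']
        M=T@c['tool_from_camera']
    else: M=np.array(c['cam_to_world'])
    f=c['img'].shape[0]/2/np.tan(np.radians(c['vertical_fov'])/2)
    return M,f,c['cx'],c['cy']
def shot(n):
    s=read_state(); c=dict(capture(n)); c['state']=s; return c
def toworld(c,uv,z):
    M,f,cx,cy=cam(c); uv=np.atleast_2d(np.asarray(uv,float))
    d=np.c_[(uv[:,0]-cx)/f,-(uv[:,1]-cy)/f,-np.ones(len(uv))]@M[:3,:3].T
    return (M[:3,3]+d*((z-M[2,3])/d[:,2])[:,None])[:,:2]
def topix(c,P):
    M,f,cx,cy=cam(c); p=(np.atleast_2d(P)-M[:3,3])@M[:3,:3]
    return np.c_[cx+f*p[:,0]/-p[:,2],cy-f*p[:,1]/-p[:,2]]
def boxfit(c,mask,L,W,z0,h,x0=None):
    "fit x,y,yaw of an L x W x h box at height z0 by its silhouette hull"
    from scipy.optimize import minimize
    m=mask.astype(np.uint8)
    if x0 is None:
        ys,xs=np.nonzero(m); w=toworld(c,np.c_[xs,ys],z0+h).astype(np.float32)
        r=cv2.minAreaRect(w*1000); a=np.radians(r[2])
        if r[1][1]>r[1][0]: a+=np.pi/2
        a=(a+np.pi/2)%np.pi-np.pi/2
        x0=[r[0][0]/1000,r[0][1]/1000,a]
    S=8
    def cost(p):
        ca,sa=np.cos(p[2]),np.sin(p[2])
        P=[[p[0]+ca*i*L/2-sa*j*W/2,p[1]+sa*i*L/2+ca*j*W/2,z] for i in(-1,1) for j in(-1,1) for z in(z0,z0+h)]
        q=topix(c,P); hull=cv2.convexHull(q.astype(np.float32))
        im=np.zeros(m.shape,np.uint8); cv2.fillConvexPoly(im,np.round((hull)*256).astype(np.int32),255,cv2.LINE_AA,8)
        return np.abs(im/255.-m).sum()
    r=minimize(cost,x0,method='Nelder-Mead',options=dict(initial_simplex=np.array(x0)+np.array([[0,0,0],[.006,0,0],[0,.006,0],[0,0,.08]]),xatol=1e-5,fatol=.05))
    return r.x,r.fun/m.sum()
E
python3 - <<'E'
from h import *
c=shot('top')
for n,L,W,z,h in [('long_1',.13,.064,0,.014),('short_1',.09,.064,0,.014),('board_1',.16,.17,0,.018)]:
    for d in trace('top',n):
        if d['p']<.2: continue
        x,e=boxfit(c,d['pixels'],L,W,z,h); print(n,round(d['p'],2),d['bbox'],np.round(x,4),round(e,3))
for n,z in [('bowl',0),('coaster',0),('cup',0.006),('cup_rim',.101),('pepper',0),('loaf_1',.018)]:
    for d in landmark_of('top',n)[:2]:
        r,q=d['point']; print(n,round(d['p'],2),np.round((q,r),1),np.round(toworld(c,[q,r],z),4))
c=shot('scene')
for n,L,W,z,h in [('long_1',.13,.064,0,.014),('short_1',.09,.064,0,.014),('board_1',.16,.17,0,.018)]:
    for d in trace('scene',n):
        if d['p']<.2: continue
        x,e=boxfit(c,d['pixels'],L,W,z,h); print(n,round(d['p'],2),d['bbox'],np.round(x,4),round(e,3))
for n,z in [('bowl',0),('coaster',0),('cup',0.006),('cup_rim',.101),('pepper',0),('loaf_1',.018)]:
    for d in landmark_of('scene',n)[:2]:
        r,q=d['point']; print(n,round(d['p'],2),np.round((q,r),1),np.round(toworld(c,[q,r],z),4))
E
```

```text
invalid input: not JSON, or not a number
long_1 0.85 [162.7, 164.1, 29.6, 49.3] [0.6346 0.246  0.0174] 0.092
long_1 0.63 [187.4, 226.0, 26.6, 58.0] [0.4659 0.182  0.1416] 0.089
short_1 0.95 [393.6, 128.7, 41.1, 38.8] [ 0.7486 -0.3698 -0.9499] 0.14
short_1 0.95 [328.1, 243.7, 38.3, 33.5] [ 0.4563 -0.1916  1.1693] 0.094
short_1 0.92 [350.9, 166.6, 28.2, 41.2] [ 0.6466 -0.2435 -0.0572] 0.139
board_1 0.97 [86.7, 225.8, 68.8, 70.8] [ 0.4438  0.3863 -1.4974] 0.105
board_1 0.74 [384.1, 218.2, 73.8, 75.8] [ 0.4697 -0.3802  1.4243] 0.582
board_1 0.27 [290.1, 168.3, 31.8, 30.7] [ 0.7155 -0.0773  0.9517] 12.49
coaster 0.79 [303.1 180.9] [[ 0.6591 -0.08  ]]
coaster 0.56 [305.9 181.8] [[ 0.6569 -0.0874]]
cup 0.83 [304.5 181.1] [[ 0.6576 -0.0833]]
cup_rim 0.73 [305.3 172.4] [[ 0.6624 -0.0792]]
pepper 0.74 [295. 254.] [[ 0.4683 -0.0623]]
pepper 0.43 [305.8 179.3] [[ 0.6635 -0.087 ]]
loaf_1 0.73 [421.4 253.8] [[ 0.4761 -0.381 ]]
loaf_1 0.3 [179.2 188.1] [[0.6301 0.2397]]
long_1 0.91 [304.1, 163.7, 43.9, 34.0] [0.4636 0.1803 0.1706] 0.187
long_1 0.9 [352.5, 193.7, 43.1, 42.0] [0.6355 0.2437 0.015 ] 0.067
short_1 0.88 [190.7, 208.6, 32.5, 21.7] [ 0.4558 -0.1923  1.2267] 0.158
short_1 0.83 [150.5, 318.4, 46.7, 48.0] [ 0.7483 -0.3703 -0.9898] 0.064
short_1 0.79 [193.6, 264.1, 35.7, 39.3] [ 0.6462 -0.245  -0.0552] 0.11
board_1 0.58 [343.9, 132.3, 69.2, 49.4] [ 0.437   0.3817 -1.487 ] 0.124
board_1 0.28 [194.9, 261.7, 33.9, 42.5] [ 0.6078 -0.1942  0.0257] 3.618
bowl 0.62 [325.3 244.7] [[0.6654 0.0705]]
bowl 0.4 [138.6 248.3] [[ 0.4649 -0.386 ]]
coaster 0.66 [272.5 266.8] [[ 0.6663 -0.0865]]
coaster 0.52 [139.8 248.9] [[ 0.4681 -0.3836]]
cup 0.6 [272.3 264.9] [[ 0.664 -0.086]]
cup_rim 0.89 [274.8 243.2] [[ 0.6612 -0.0772]]
cup_rim 0.66 [210.2 284.7] [[ 0.6989 -0.2525]]
pepper 0.98 [254.9 207.9] [[ 0.4706 -0.0528]]
loaf_1 0.67 [138.9 247.4] [[ 0.4756 -0.3825]]
```

The interface only turns the tool about its own z. Before moving, I'll confirm the dark short plate against its look-alikes in a crop, then roll to yaw 0 and go over the first long plate.

```bash
python3 - <<'E'
import cv2
im=cv2.imread('pics/top0.png')[120:300,310:470]; cv2.imwrite('pics/crop_short.png',cv2.resize(im,None,fx=3,fy=3,interpolation=cv2.INTER_CUBIC))
E
python3 -m jog '[{"roll":0.1165,"pitch":0},{"roll":0.1165}]'
python3 -m jog '[{"roll":0.1165},{"roll":0.1165},{"roll":0.1165},{"roll":0.1165}]'
```

```text
$[0]: bad value
$[0]: bad value
```

View pics/crop_short.png

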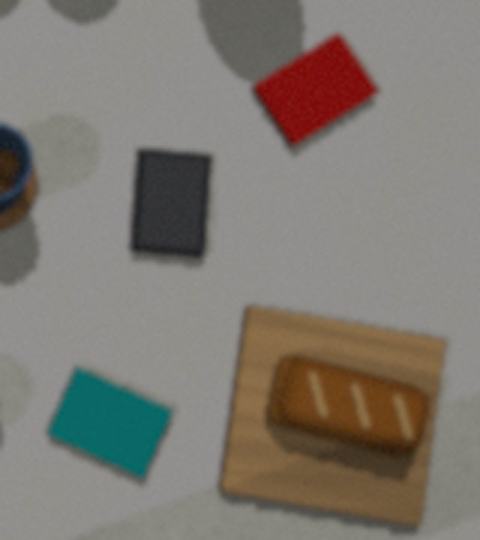

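The crop shows the dark slate short plate at (172,203), top-view (367,187). The red (315,92) and turquoise (110,425) slabs are the look-alikes I leave alone. Rows seem to need all the keys, since even the second call was refused.

```bash
python3 -m jog '[{"tx":0,"ty":0,"tz":0,"roll":0.1165,"jaw":1},{"tx":0,"ty":0,"tz":0,"roll":0.1165,"jaw":1},{"tx":0,"ty":0,"tz":0,"roll":0.1165,"jaw":1},{"tx":0,"ty":0,"tz":0,"roll":0.1165,"jaw":1}]'
```

```text
time_s: 1.5
position: [0.2813, -0.5581, 0.2416]
tcp_rot: [[1.0, -0.004, -0.0], [-0.004, -1.0, 0.0], [-0.0, -0.0, -1.0]]
force: [0.3, -0.7, -0.4]
opening: 1.002
grasp_force: 0.0
```

```bash

python3 -m jog '[{"tx":2,"ty":-4.45,"tz":0,"roll":0,"jaw":1},{"tx":2,"ty":-4.45,"tz":0,"roll":0,"jaw":1},{"tx":2,"ty":-4.45,"tz":0,"roll":0,"jaw":1},{"tx":2,"ty":-4.45,"tz":0,"roll":0,"jaw":1},{"tx":2,"ty":-4.45,"tz":0,"roll":0,"jaw":1},{"tx":2,"ty":-4.45,"tz":0,"roll":0,"jaw":1}]' | sed -n 1,2p
python3 -m jog '[{"tx":2,"ty":-4.45,"tz":0,"roll":0,"jaw":1},{"tx":2,"ty":-4.45,"tz":0,"roll":0,"jaw":1},{"tx":2,"ty":-4.45,"tz":0,"roll":0,"jaw":1},{"tx":2,"ty":-4.45,"tz":0,"roll":0,"jaw":1},{"tx":2,"ty":-4.45,"tz":0,"roll":0,"jaw":1},{"tx":2,"ty":-4.45,"tz":0,"roll":0,"jaw":1}]' | sed -n 1,2p
python3 -m jog '[{"tx":1.5,"ty":-4.4,"tz":0,"roll":0,"jaw":1},{"tx":1.5,"ty":-4.4,"tz":0,"roll":0,"jaw":1},{"tx":1.5,"ty":-4.4,"tz":0,"roll":0,"jaw":1},{"tx":1.5,"ty":-4.4,"tz":0,"roll":0,"jaw":1},{"tx":1.5,"ty":-4.4,"tz":0,"roll":0,"jaw":1},{"tx":1.5,"ty":-4.4,"tz":0,"roll":0,"jaw":1},{"tx":0,"ty":0,"tz":0,"roll":0,"jaw":1}]'
cat > m.py <<'E'
import sys
from h import *
# usage: m.py L W x y : view by wrist and fit the plate nearest (x,y); print moves
def look(L,W,z0,near,cam_='wrist',name='long_1'):
    c=shot(cam_); s=c['state']; best=None
    for d in trace(cam_,name):
        if d['p']<.2: continue
        x,e=boxfit(c,d['pixels'],L,W,z0,.014)
        dist=np.hypot(x[0]-near[0],x[1]-near[1]); print(cam_,round(d['p'],2),np.round(d['bbox'],0),np.round(x,4),round(e,3))
    return c
if __name__=='__main__':
    L,x,y=map(float,sys.argv[1:4]); z0=float(sys.argv[4]) if len(sys.argv)>4 else 0.
    c=look(L,.064,z0,(x,y),name='long_1' if L>.1 else 'short_1'); s=c['state']
    cv2.imwrite('pics/w_%.1f.png'%s['time_s'],c['img'][...,::-1]); print('tcp',np.round(s['position'],4),s['time_s'])
E
python3 m.py .13 .635 .245; ls pics
```

```text
time_s: 2.1
position: [0.4016, -0.2894, 0.2418]
time_s: 2.7
position: [0.5216, -0.022, 0.2419]
time_s: 3.4
position: [0.6119, 0.2459, 0.2415]
tcp_rot: [[1.0, 0.007, 0.003], [0.006, -1.0, 0.003], [0.003, -0.003, -1.0]]
force: [-0.2, -0.7, 0.1]
opening: 1.002
grasp_force: 0.0
wrist 0.77 [248. 108.  60. 121.] [0.634  0.2454 0.0258] 0.038
wrist 0.58 [298. 253.  60.  78.] [0.4651 0.1805 0.1545] 1.758
tcp [0.6119 0.2459 0.2415] 3.4
crop_short.png
scene0.png
top0.png
w_3.4.png
```

```bash

python3 -m jog '[{"tx":2.2,"ty":0.05,"tz":4,"roll":-0.02,"jaw":1},{"tx":0,"ty":0,"tz":4.5,"roll":0,"jaw":1},{"tx":0,"ty":0,"tz":4.5,"roll":0,"jaw":1},{"tx":0,"ty":0,"tz":4.5,"roll":0,"jaw":1},{"tx":0,"ty":0,"tz":3,"roll":0,"jaw":1},{"tx":0,"ty":0,"tz":1.5,"roll":0,"jaw":1},{"tx":0,"ty":0,"tz":0,"roll":0,"jaw":1}]'
python3 -m jog '[{"tx":0,"ty":0,"tz":0,"roll":0,"jaw":0},{"tx":0,"ty":0,"tz":0,"roll":0,"jaw":0},{"tx":0,"ty":0,"tz":0,"roll":0,"jaw":0},{"tx":0,"ty":0,"tz":0,"roll":0,"jaw":0},{"tx":0,"ty":0,"tz":0,"roll":0,"jaw":0}]'
```

```text
time_s: 4.2
position: [0.6322, 0.2379, 0.0214]
tcp_rot: [[1.0, 0.019, -0.002], [0.019, -1.0, -0.001], [-0.002, 0.001, -1.0]]
force: [0.7, -0.0, 0.3]
opening: 0.997
grasp_force: 0.0
time_s: 4.7
position: [0.6333, 0.2402, 0.0225]
tcp_rot: [[1.0, 0.021, 0.002], [0.021, -1.0, 0.001], [0.002, -0.001, -1.0]]
force: [0.4, 1.8, 3.3]
opening: 0.731
grasp_force: 30.0
```

```bash

python3 -m jog '[{"tx":0,"ty":0,"tz":-2,"roll":0.02,"jaw":0},{"tx":0,"ty":0,"tz":-4,"roll":0,"jaw":0},{"tx":-3.2,"ty":-2.4,"tz":-2,"roll":0,"jaw":0},{"tx":-3.2,"ty":-2.4,"tz":0,"roll":0,"jaw":0},{"tx":-3.2,"ty":-2.4,"tz":0,"roll":0,"jaw":0},{"tx":-3.2,"ty":-2.4,"tz":0,"roll":0,"jaw":0},{"tx":-3.2,"ty":-2.4,"tz":0,"roll":0,"jaw":0},{"tx":-3.2,"ty":-2.4,"tz":0,"roll":0,"jaw":0}]'
python3 -m jog '[{"tx":0,"ty":0,"tz":0,"roll":0,"jaw":0},{"tx":0,"ty":0,"tz":2,"roll":0,"jaw":0},{"tx":0,"ty":0,"tz":2,"roll":0,"jaw":0},{"tx":0,"ty":0,"tz":1.5,"roll":0,"jaw":0},{"tx":0,"ty":0,"tz":0,"roll":0,"jaw":0},{"tx":0,"ty":0,"tz":0,"roll":0,"jaw":0}]'
```

```text
time_s: 5.5
position: [0.4386, 0.3836, 0.1009]
tcp_rot: [[1.0, 0.001, -0.001], [0.001, -1.0, -0.002], [-0.001, 0.002, -1.0]]
force: [0.8, 0.6, -1.9]
opening: 0.728
grasp_force: 30.0
time_s: 6.1
position: [0.4407, 0.3831, 0.0461]
tcp_rot: [[1.0, 0.0, -0.001], [0.0, -1.0, -0.001], [-0.001, 0.001, -1.0]]
force: [0.9, 0.1, -1.3]
opening: 0.729
grasp_force: 30.0
```

```bash

python3 -m jog '[{"tx":0,"ty":0,"tz":0.25,"roll":0,"jaw":0},{"tx":0,"ty":0,"tz":0.25,"roll":0,"jaw":0},{"tx":0,"ty":0,"tz":0,"roll":0,"jaw":0}]' | sed -n '2p;4p'
python3 -m jog '[{"tx":0,"ty":0,"tz":0,"roll":0,"jaw":1},{"tx":0,"ty":0,"tz":0,"roll":0,"jaw":1},{"tx":0,"ty":0,"tz":0,"roll":0,"jaw":1},{"tx":0,"ty":0,"tz":-4,"roll":0,"jaw":1},{"tx":0,"ty":0,"tz":-5,"roll":0,"jaw":1},{"tx":0,"ty":0,"tz":-5,"roll":0,"jaw":1},{"tx":0,"ty":0,"tz":-5,"roll":0,"jaw":1}]'|sed -n '2p;4p'
python3 -m jog '[{"tx":0,"ty":0,"tz":0,"roll":0,"jaw":1},{"tx":0,"ty":0,"tz":0,"roll":0,"jaw":1}]'|sed -n '2p;4p'
python3 m.py .13 .44 .38 .018
```

```text
position: [0.4407, 0.3835, 0.0418]
force: [-0.1, -0.4, -2.3]
position: [0.4402, 0.3834, 0.2336]
force: [1.8, 1.0, -0.4]
position: [0.441, 0.3839, 0.2334]
force: [-1.1, -0.4, -0.2]
wrist 0.96 [434. 102.  67. 129.] [0.465 0.192 0.13 ] 0.154
wrist 0.94 [244. 130.  68. 127.] [0.441  0.3834 0.0128] 0.038
tcp [0.441  0.3839 0.2334] 7.3
```

```bash

python3 -m jog '[{"tx":0.48,"ty":4.05,"tz":0,"roll":0,"jaw":1},{"tx":0.48,"ty":4.05,"tz":0,"roll":0,"jaw":1},{"tx":0.48,"ty":4.05,"tz":0,"roll":0,"jaw":1},{"tx":0.48,"ty":4.05,"tz":0,"roll":0,"jaw":1},{"tx":0.48,"ty":4.05,"tz":0,"roll":0,"jaw":1},{"tx":0,"ty":0,"tz":0,"roll":-0.14,"jaw":1},{"tx":0,"ty":0,"tz":0,"roll":0,"jaw":1},{"tx":0,"ty":0,"tz":0,"roll":0,"jaw":1}]'|sed -n '2,3p'
python3 m.py .13 .465 .182
```

```text
position: [0.4639, 0.181, 0.2302]
tcp_rot: [[0.991, 0.137, -0.003], [0.137, -0.991, -0.0], [-0.003, -0.0, -1.0]]
wrist 0.68 [248. 127.  60. 124.] [0.4664 0.1811 0.1386] 0.035
wrist 0.63 [523.   0.  37.  78.] [ 0.686  -0.0692  0.3019] 0.659
wrist 0.57 [ 41. 121.  74. 132.] [0.4394 0.394  0.0041] 0.046
tcp [0.4639 0.181  0.2302] 8.2
```

```bash

python3 -m jog '[{"tx":0.25,"ty":0,"tz":4.5,"roll":0,"jaw":1},{"tx":0,"ty":0,"tz":4.5,"roll":0,"jaw":1},{"tx":0,"ty":0,"tz":4.5,"roll":0,"jaw":1},{"tx":0,"ty":0,"tz":4.5,"roll":0,"jaw":1},{"tx":0,"ty":0,"tz":2,"roll":0,"jaw":1},{"tx":0,"ty":0,"tz":0.9,"roll":0,"jaw":1},{"tx":0,"ty":0,"tz":0,"roll":0,"jaw":1}]'|sed -n '2,4p'
python3 -m jog '[{"tx":0,"ty":0,"tz":0,"roll":0,"jaw":0},{"tx":0,"ty":0,"tz":0,"roll":0,"jaw":0},{"tx":0,"ty":0,"tz":0,"roll":0,"jaw":0},{"tx":0,"ty":0,"tz":0,"roll":0,"jaw":0},{"tx":0,"ty":0,"tz":0,"roll":0,"jaw":0}]'|sed -n '2,6p'
python3 -m jog '[{"tx":0,"ty":0,"tz":-2,"roll":0,"jaw":0},{"tx":0,"ty":0,"tz":-4,"roll":0.137,"jaw":0},{"tx":0,"ty":0,"tz":-4,"roll":0,"jaw":0},{"tx":0,"ty":0,"tz":0,"roll":0,"jaw":0},{"tx":0,"ty":0,"tz":0,"roll":0,"jaw":0}]'
```

```text
position: [0.4666, 0.182, 0.0216]
tcp_rot: [[0.99, 0.141, -0.002], [0.141, -0.99, -0.0], [-0.002, -0.0, -1.0]]
force: [0.5, 1.0, 0.4]
position: [0.4678, 0.1815, 0.0236]
tcp_rot: [[0.99, 0.14, 0.002], [0.14, -0.99, 0.0], [0.002, -0.0, -1.0]]
force: [-0.6, 0.3, 6.3]
opening: 0.729
grasp_force: 30.0
time_s: 10.0
position: [0.4673, 0.1814, 0.1231]
tcp_rot: [[1.0, 0.004, 0.002], [0.004, -1.0, 0.0], [0.002, -0.0, -1.0]]
force: [-0.7, -0.9, -2.5]
opening: 0.732
grasp_force: 30.0
```

```bash

python3 -m jog '[{"tx":-0.5,"ty":-4.04,"tz":0,"roll":0,"jaw":0},{"tx":-0.5,"ty":-4.04,"tz":0,"roll":0,"jaw":0},{"tx":-0.5,"ty":-4.04,"tz":0,"roll":0,"jaw":0},{"tx":-0.5,"ty":-4.04,"tz":0,"roll":0,"jaw":0},{"tx":-0.5,"ty":-4.04,"tz":0,"roll":0,"jaw":0},{"tx":0,"ty":0,"tz":0,"roll":0,"jaw":0},{"tx":0,"ty":0,"tz":0,"roll":0,"jaw":0}]'|sed -n '2,4p'
python3 -m jog '[{"tx":0,"ty":0,"tz":3,"roll":0,"jaw":0},{"tx":0,"ty":0,"tz":2,"roll":0,"jaw":0},{"tx":0,"ty":0,"tz":1,"roll":0,"jaw":0},{"tx":0,"ty":0,"tz":0,"roll":0,"jaw":0},{"tx":0,"ty":0,"tz":0,"roll":0,"jaw":0}]'|sed -n '2,6p'
```

```text
position: [0.4395, 0.3832, 0.1202]
tcp_rot: [[1.0, 0.006, -0.004], [0.006, -1.0, -0.003], [-0.004, 0.003, -1.0]]
force: [0.4, -0.3, -3.1]
position: [0.4417, 0.3826, 0.0625]
tcp_rot: [[1.0, 0.003, -0.0], [0.003, -1.0, -0.0], [-0.0, 0.0, -1.0]]
force: [0.4, 0.5, -1.4]
opening: 0.728
grasp_force: 30.0
```

Lower the last 6 mm, release, rise and look at the pile.

```bash

python3 -m jog '[{"tx":0,"ty":0,"tz":0.3,"roll":0,"jaw":0},{"tx":0,"ty":-0.05,"tz":0.3,"roll":0,"jaw":0},{"tx":0,"ty":0,"tz":0,"roll":0,"jaw":0},{"tx":0,"ty":0,"tz":0,"roll":0,"jaw":0}]' | sed -n '2p;4p'
python3 -m jog '[{"tx":0,"ty":0,"tz":0,"roll":0,"jaw":1},{"tx":0,"ty":0,"tz":0,"roll":0,"jaw":1},{"tx":0,"ty":0,"tz":0,"roll":0,"jaw":1},{"tx":0,"ty":0,"tz":-4,"roll":0,"jaw":1},{"tx":0,"ty":0,"tz":-5,"roll":0,"jaw":1},{"tx":0,"ty":0,"tz":-5,"roll":0,"jaw":1},{"tx":0,"ty":0,"tz":-4,"roll":0,"jaw":1}]'|sed -n '2p;4p'
python3 -m jog '[{"tx":0,"ty":0,"tz":0,"roll":0,"jaw":1},{"tx":0,"ty":0,"tz":0,"roll":0,"jaw":1}]'|sed -n '2p;4p'
python3 m.py .13 .44 .38 .032
```

```text
position: [0.4415, 0.3839, 0.0568]
force: [0.7, 0.7, -1.5]
position: [0.4419, 0.3841, 0.2397]
force: [1.0, 1.2, 0.1]
position: [0.4416, 0.384, 0.2379]
force: [-0.4, -0.4, -0.9]
wrist 0.84 [244. 132.  66. 128.] [0.4392 0.384  0.0013] 0.035
tcp [0.4416 0.384  0.2379] 12.5
```

```bash
cd pics; ls -t | head -1
```

```text
w_12.5.png
```

```bash

python3 -m jog '[{"tx":1.46,"ty":4.48,"tz":0,"roll":0,"jaw":1},{"tx":1.46,"ty":4.48,"tz":0,"roll":0,"jaw":1},{"tx":1.46,"ty":4.48,"tz":0,"roll":0,"jaw":1},{"tx":1.46,"ty":4.48,"tz":0,"roll":0,"jaw":1},{"tx":1.46,"ty":4.48,"tz":0,"roll":0,"jaw":1},{"tx":1.46,"ty":4.48,"tz":0,"roll":0,"jaw":1},{"tx":1.46,"ty":4.48,"tz":0,"roll":0,"jaw":1},{"tx":1.46,"ty":4.48,"tz":0,"roll":0,"jaw":1}]'|sed -n '2,3p'
python3 -m jog '[{"tx":1.46,"ty":4.48,"tz":0,"roll":0,"jaw":1},{"tx":1.46,"ty":4.48,"tz":0,"roll":0,"jaw":1},{"tx":1.46,"ty":4.48,"tz":0,"roll":0,"jaw":1},{"tx":1.46,"ty":4.48,"tz":0,"roll":0,"jaw":1},{"tx":1.46,"ty":4.48,"tz":0,"roll":0,"jaw":1},{"tx":1.46,"ty":4.48,"tz":0,"roll":0.056,"jaw":1},{"tx":0,"ty":0,"tz":0,"roll":0,"jaw":1},{"tx":0,"ty":0,"tz":0,"roll":0,"jaw":1}]'|sed -n '2,3p'
python3 m.py .09 .646 -.244
```

```text
position: [0.5586, 0.0241, 0.2343]
tcp_rot: [[1.0, 0.004, -0.005], [0.004, -1.0, 0.001], [-0.005, -0.001, -1.0]]
position: [0.647, -0.2433, 0.2334]
tcp_rot: [[0.999, -0.054, -0.005], [-0.054, -0.999, 0.003], [-0.005, -0.003, -1.0]]
wrist 0.93 [208. 312.  78.  39.] [ 0.4585 -0.1878  1.173 ] 1.722
wrist 0.79 [341.  26. 114. 111.] [ 0.7481 -0.3697 -0.987 ] 0.036
wrist 0.73 [253. 149.  54.  83.] [ 0.6451 -0.2446 -0.0767] 0.054
wrist 0.65 [106. 192.  12.  27.] [ 0.5965 -0.0714  0.802 ] 19.888
tcp [ 0.647  -0.2433  0.2334] 14.2
```

```bash

python3 -m jog '[{"tx":-0.15,"ty":0.1,"tz":4.5,"roll":0.015,"jaw":1},{"tx":0,"ty":0,"tz":4.5,"roll":0,"jaw":1},{"tx":0,"ty":0,"tz":4.5,"roll":0,"jaw":1},{"tx":0,"ty":0,"tz":4.5,"roll":0,"jaw":1},{"tx":0,"ty":0,"tz":2,"roll":0,"jaw":1},{"tx":0,"ty":0,"tz":1.1,"roll":0,"jaw":1},{"tx":0,"ty":0,"tz":0,"roll":0,"jaw":1}]'|sed -n '2,4p'
python3 -m jog '[{"tx":0,"ty":0,"tz":0,"roll":0,"jaw":0},{"tx":0,"ty":0,"tz":0,"roll":0,"jaw":0},{"tx":0,"ty":0,"tz":0,"roll":0,"jaw":0},{"tx":0,"ty":0,"tz":0,"roll":0,"jaw":0},{"tx":0,"ty":0,"tz":0,"roll":0,"jaw":0}]'|sed -n '2,6p'
python3 -m jog '[{"tx":0,"ty":0,"tz":-2,"roll":0,"jaw":0},{"tx":0,"ty":0,"tz":-4,"roll":-0.07,"jaw":0},{"tx":0,"ty":0,"tz":-5,"roll":0,"jaw":0},{"tx":0,"ty":0,"tz":-5,"roll":0,"jaw":0},{"tx":0,"ty":0,"tz":-3,"roll":0,"jaw":0},{"tx":0,"ty":0,"tz":0,"roll":0,"jaw":0}]'
```

```text
position: [0.6456, -0.2415, 0.024]
tcp_rot: [[0.998, -0.065, -0.003], [-0.065, -0.998, 0.002], [-0.003, -0.002, -1.0]]
force: [-0.8, -0.5, 0.5]
position: [0.6473, -0.244, 0.027]
tcp_rot: [[0.998, -0.067, 0.002], [-0.067, -0.998, -0.001], [0.002, 0.001, -1.0]]
force: [0.4, 0.1, 5.2]
opening: 0.733
grasp_force: 30.0
time_s: 16.1
position: [0.6494, -0.2451, 0.2217]
tcp_rot: [[1.0, 0.003, 0.01], [0.003, -1.0, -0.006], [0.01, 0.006, -1.0]]
force: [1.3, 0.2, -1.1]
opening: 0.732
grasp_force: 30.0
```

```bash

python3 -m jog '[{"tx":-1.47,"ty":-4.49,"tz":0,"roll":0,"jaw":0},{"tx":-1.47,"ty":-4.49,"tz":0,"roll":0,"jaw":0},{"tx":-1.47,"ty":-4.49,"tz":0,"roll":0,"jaw":0},{"tx":-1.47,"ty":-4.49,"tz":0,"roll":0,"jaw":0},{"tx":-1.47,"ty":-4.49,"tz":0,"roll":0,"jaw":0},{"tx":-1.47,"ty":-4.49,"tz":0,"roll":0,"jaw":0},{"tx":-1.47,"ty":-4.49,"tz":0,"roll":0,"jaw":0},{"tx":-1.47,"ty":-4.49,"tz":0,"roll":0,"jaw":0}]'|sed -n '2,3p'
python3 -m jog '[{"tx":-1.47,"ty":-4.49,"tz":0,"roll":0,"jaw":0},{"tx":-1.47,"ty":-4.49,"tz":0,"roll":0,"jaw":0},{"tx":-1.47,"ty":-4.49,"tz":0,"roll":0,"jaw":0},{"tx":-1.47,"ty":-4.49,"tz":0,"roll":0,"jaw":0},{"tx":-1.47,"ty":-4.49,"tz":0,"roll":0,"jaw":0},{"tx":-1.47,"ty":-4.49,"tz":0,"roll":0,"jaw":0},{"tx":0,"ty":0,"tz":0,"roll":0,"jaw":0},{"tx":0,"ty":0,"tz":0,"roll":0,"jaw":0}]'|sed -n '2,3p'
python3 -m jog '[{"tx":0,"ty":0,"tz":4.5,"roll":0,"jaw":0},{"tx":0,"ty":0,"tz":4.5,"roll":0,"jaw":0},{"tx":0,"ty":0,"tz":3,"roll":0,"jaw":0},{"tx":0,"ty":0,"tz":1,"roll":0,"jaw":0},{"tx":0,"ty":0,"tz":0,"roll":0,"jaw":0},{"tx":0,"ty":0,"tz":0,"roll":0,"jaw":0}]'|sed -n '2,4p'
```

```text
position: [0.5257, 0.1169, 0.2135]
tcp_rot: [[1.0, 0.002, -0.004], [0.002, -1.0, 0.0], [-0.004, -0.0, -1.0]]
position: [0.4372, 0.3847, 0.2135]
tcp_rot: [[1.0, 0.006, -0.003], [0.006, -1.0, -0.003], [-0.003, 0.003, -1.0]]
position: [0.4403, 0.3842, 0.0864]
tcp_rot: [[1.0, 0.002, 0.002], [0.002, -1.0, 0.001], [0.002, -0.001, -1.0]]
force: [1.0, 0.9, -2.2]
```

```bash

python3 -m jog '[{"tx":0.1,"ty":0,"tz":0.8,"roll":0,"jaw":0},{"tx":0,"ty":0,"tz":0.5,"roll":0,"jaw":0},{"tx":0,"ty":0,"tz":0,"roll":0,"jaw":0},{"tx":0,"ty":0,"tz":0,"roll":0,"jaw":0}]' | sed -n '2p;4p'
python3 -m jog '[{"tx":0,"ty":0,"tz":0,"roll":0,"jaw":1},{"tx":0,"ty":0,"tz":0,"roll":0,"jaw":1},{"tx":0,"ty":0,"tz":0,"roll":0,"jaw":1},{"tx":0,"ty":0,"tz":-4,"roll":0,"jaw":1},{"tx":0,"ty":0,"tz":-5,"roll":0,"jaw":1},{"tx":0,"ty":0,"tz":-5,"roll":0,"jaw":1},{"tx":0,"ty":0,"tz":-2,"roll":0,"jaw":1}]'|sed -n '2p;4p'
python3 -m jog '[{"tx":0,"ty":0,"tz":0,"roll":0,"jaw":1},{"tx":0,"ty":0,"tz":0,"roll":0,"jaw":1}]'|sed -n '2p;4p'
python3 m.py .09 .44 .38 .046
```

```text
position: [0.4402, 0.3847, 0.0729]
force: [0.3, 0.4, -1.5]
position: [0.4422, 0.3859, 0.238]
force: [0.2, 0.9, -0.4]
position: [0.4396, 0.3843, 0.2325]
force: [0.1, -0.1, 0.5]
wrist 0.56 [242. 153.  71.  94.] [0.4378 0.3847 0.0029] 0.058
tcp [0.4396 0.3843 0.2325] 19.6
```

```bash
cd pics; f=$(ls -t w_* | head -1); python3 -c "
import cv2;im=cv2.imread('$f')[100:300,150:400];cv2.imwrite('pile.png',cv2.resize(im,None,fx=3,fy=3,interpolation=2))"
```

```text
(no output)
```

View pics/pile.png

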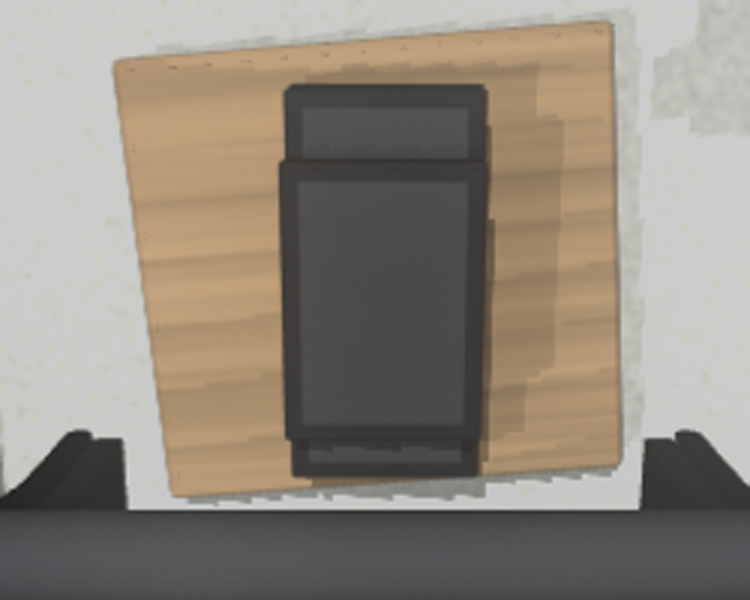

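The pile on the bare board shows the short plate centred on the long ones at about (385,300) in the crop. I'll check the x alignment numerically and measure the cup, coaster and bowl.

```bash
python3 - <<'E'
from h import *
c=shot('wrist')
u=278.5
print('long top edge',toworld(c,[u,128.3],.046),'bottom',toworld(c,[u,256],.046),toworld(c,[u,259],.018))
print('short',toworld(c,[u,152.7],.060),toworld(c,[u,246.5],.060))
M=cam(c)[0]; print('cam',np.round(M[:3,3],3))
c=shot('top')
for n,z in [('bowl',0.0),('cup',0.006),('coaster',.006)]:
    for d in trace('top',n)[:2]:
        m=d['pixels'].astype(np.uint8); cs=max(cv2.findContours(m,0,1)[0],key=cv2.contourArea)
        e=cv2.fitEllipse(cs); print(n,round(d['p'],2),np.round(d['bbox']),'ell',np.round(e[0],1),np.round(e[1],1),toworld(c,e[0],{'bowl':.06,'cup':.101,'coaster':.006}[n]))
E
```

```text
long top edge [[0.50418089 0.38272868]] bottom [[0.3774223  0.38225382]] [[0.36278519 0.3820385 ]]
short [[0.48287132 0.3827291 ]] [[0.39282101 0.38239175]]
cam [0.507 0.385 0.374]
bowl 0.94 [213. 147.  61.  60.] ell [241.6 175.9] [58.9 60.7] [[0.65781543 0.07636219]]
cup 0.69 [291. 162.  30.  32.] ell [306.2 175.1] [26.3 32.5] [[ 0.65592654 -0.08158283]]
coaster 0.55 [288. 169.  33.  30.] ell [304.5 180.4] [30.8 31.6] [[ 0.65949976 -0.08326169]]
```

Pile aligned to about 1–2 mm (long centre x=0.439, short 0.438). Now I'll go towards the cup, and on the way find out what the arm does at the edge of its reach, with the jaws empty and high.

```bash

python3 -m jog '[{"tx":2,"ty":4.2,"tz":-1,"roll":0,"jaw":1},{"tx":2,"ty":4.2,"tz":-1,"roll":0,"jaw":1},{"tx":2,"ty":4.2,"tz":-1,"roll":0,"jaw":1},{"tx":2,"ty":4.2,"tz":-1,"roll":0,"jaw":1},{"tx":2,"ty":4.2,"tz":-1,"roll":0,"jaw":1},{"tx":2,"ty":4.2,"tz":-1,"roll":0,"jaw":1},{"tx":2,"ty":4.2,"tz":0,"roll":0,"jaw":1},{"tx":2,"ty":4.2,"tz":0,"roll":0,"jaw":1}]'|sed -n '2,3p'
python3 -m jog '[{"tx":2,"ty":4.2,"tz":0,"roll":0,"jaw":1},{"tx":2,"ty":4.2,"tz":0,"roll":0,"jaw":1},{"tx":2,"ty":4.2,"tz":0,"roll":0,"jaw":1},{"tx":4.9,"ty":0,"tz":0,"roll":0,"jaw":1},{"tx":4.9,"ty":0,"tz":0,"roll":0,"jaw":1},{"tx":4.9,"ty":0,"tz":0,"roll":0,"jaw":1},{"tx":4.9,"ty":0,"tz":0,"roll":0,"jaw":1},{"tx":4.9,"ty":0,"tz":0,"roll":0,"jaw":1}]'|sed -n '2,3p'
python3 -m jog '[{"tx":4.9,"ty":0,"tz":0,"roll":0,"jaw":1},{"tx":4.9,"ty":0,"tz":0,"roll":0,"jaw":1},{"tx":4.9,"ty":0,"tz":0,"roll":0,"jaw":1}]'|sed -n '2,3p'
python3 -m jog '[{"tx":4.9,"ty":0,"tz":0,"roll":0,"jaw":1},{"tx":4.9,"ty":0,"tz":0,"roll":0,"jaw":1}]'|sed -n '1,3p'
python3 -c "
from rig import *; print(read_state()['joint_positions'])"
```

```text
position: [0.6017, 0.0471, 0.2926]
tcp_rot: [[1.0, 0.003, 0.0], [0.003, -1.0, 0.0], [0.0, -0.0, -1.0]]
position: [0.9002, -0.0765, 0.2915]
tcp_rot: [[1.0, 0.003, -0.0], [0.003, -1.0, 0.0], [-0.0, -0.0, -1.0]]
position: [0.9502, -0.0686, 0.2595]
tcp_rot: [[0.998, 0.003, 0.068], [0.003, -1.0, -0.004], [0.068, 0.004, -0.998]]
time_s: 22.05
position: [0.9733, -0.0634, 0.2513]
tcp_rot: [[0.991, 0.002, 0.136], [0.004, -1.0, -0.009], [0.136, 0.01, -0.991]]
[-10.52681837  62.56690769  12.59959951   0.89942267  97.05789477
  79.48026879]
```

At the limit of reach the tool tilts outward. If the tilt is kept when moving back, I can grip the cup from the side and pour with "roll". I'll push on a little and then retreat to check that.

```bash

python3 -m jog '[{"tx":2.5,"ty":0,"tz":0,"roll":0,"jaw":1},{"tx":2.5,"ty":0,"tz":0,"roll":0,"jaw":1},{"tx":2.5,"ty":0,"tz":0,"roll":0,"jaw":1},{"tx":2.5,"ty":0,"tz":0,"roll":0,"jaw":1}]'|sed -n '1,3p'
python3 -m jog '[{"tx":-3,"ty":0,"tz":0,"roll":0,"jaw":1},{"tx":-3,"ty":0,"tz":0,"roll":0,"jaw":1},{"tx":-3,"ty":0,"tz":0,"roll":0,"jaw":1},{"tx":-3,"ty":0,"tz":0,"roll":0,"jaw":1}]'|sed -n '1,3p'
python3 -c "
from rig import *; print(read_state()['joint_positions'])"
```

```text
time_s: 22.45
position: [0.9943, -0.0586, 0.2492]
tcp_rot: [[0.979, 0.001, 0.202], [0.004, -1.0, -0.014], [0.202, 0.015, -0.979]]
time_s: 22.85
position: [0.8753, -0.0591, 0.2254]
tcp_rot: [[0.979, 0.001, 0.202], [0.004, -1.0, -0.014], [0.202, 0.015, -0.979]]
[-11.64026264  48.00599521  49.09778876   1.63774228  71.29448344
  77.83225129]
```

Tilt is retained (11.7° now). Keep pushing along tool x to tilt further.

```bash

python3 -m jog '[{"tx":4,"ty":0,"tz":0,"roll":0,"jaw":1},{"tx":4,"ty":0,"tz":0,"roll":0,"jaw":1},{"tx":4,"ty":0,"tz":0,"roll":0,"jaw":1},{"tx":4.9,"ty":0,"tz":0,"roll":0,"jaw":1},{"tx":4.9,"ty":0,"tz":0,"roll":0,"jaw":1},{"tx":4.9,"ty":0,"tz":0,"roll":0,"jaw":1},{"tx":4.9,"ty":0,"tz":0,"roll":0,"jaw":1},{"tx":4.9,"ty":0,"tz":0,"roll":0,"jaw":1}]'|sed -n '1,3p'
python3 -m jog '[{"tx":4.9,"ty":0,"tz":0,"roll":0,"jaw":1},{"tx":4.9,"ty":0,"tz":0,"roll":0,"jaw":1},{"tx":4.9,"ty":0,"tz":0,"roll":0,"jaw":1},{"tx":4.9,"ty":0,"tz":0,"roll":0,"jaw":1},{"tx":4.9,"ty":0,"tz":0,"roll":0,"jaw":1},{"tx":4.9,"ty":0,"tz":0,"roll":0,"jaw":1},{"tx":4.9,"ty":0,"tz":0,"roll":0,"jaw":1},{"tx":4.9,"ty":0,"tz":0,"roll":0,"jaw":1}]'|sed -n '1,3p'
python3 -c "
from rig import *; print(read_state()['joint_positions'])"
```

```text
time_s: 23.65
position: [1.0376, -0.0481, 0.2608]
tcp_rot: [[0.937, -0.001, 0.351], [0.007, -1.0, -0.021], [0.351, 0.022, -0.936]]
time_s: 24.45
position: [1.0847, -0.0336, 0.3463]
tcp_rot: [[0.823, -0.005, 0.569], [0.013, -1.0, -0.028], [0.568, 0.031, -0.822]]
[-8.49875098 59.68573018 12.54544388  3.35295417 73.22910991 81.27603515]
```

```bash

python3 -m jog '[{"tx":4.9,"ty":0,"tz":0,"roll":0,"jaw":1},{"tx":4.9,"ty":0,"tz":0,"roll":0,"jaw":1},{"tx":4.9,"ty":0,"tz":0,"roll":0,"jaw":1},{"tx":4.9,"ty":0,"tz":0,"roll":0,"jaw":1},{"tx":4.9,"ty":0,"tz":0,"roll":0,"jaw":1},{"tx":4.9,"ty":0,"tz":0,"roll":0,"jaw":1},{"tx":4.9,"ty":0,"tz":0,"roll":0,"jaw":1},{"tx":4.9,"ty":0,"tz":0,"roll":0,"jaw":1}]'|sed -n '1,3p'
python3 -m jog '[{"tx":4.9,"ty":0,"tz":0,"roll":0,"jaw":1},{"tx":4.9,"ty":0,"tz":0,"roll":0,"jaw":1},{"tx":4.9,"ty":0,"tz":0,"roll":0,"jaw":1},{"tx":4.9,"ty":0,"tz":0,"roll":0,"jaw":1},{"tx":4.9,"ty":0,"tz":0,"roll":0,"jaw":1},{"tx":4.9,"ty":0,"tz":0,"roll":0,"jaw":1},{"tx":4.9,"ty":0,"tz":0,"roll":0,"jaw":1},{"tx":4.9,"ty":0,"tz":0,"roll":0,"jaw":1}]'|sed -n '1,3p'
python3 -c "
from rig import *; print(read_state()['joint_positions'])"
```

```text
time_s: 25.25
position: [1.0961, -0.0215, 0.4864]
tcp_rot: [[0.672, -0.009, 0.741], [0.02, -0.999, -0.03], [0.741, 0.035, -0.671]]
time_s: 26.05
position: [1.0678, -0.0104, 0.6547]
tcp_rot: [[0.498, -0.012, 0.867], [0.027, -0.999, -0.029], [0.867, 0.038, -0.497]]
[-7.93230807 45.47561607 12.54652808  5.90357661 62.07086071 81.74918891]
```

Tilt is 60° now. I'll fit the arm's planar geometry from the readings to check which tilt is reachable at the cup with j5 ≥ 0.

```bash
cat > kin.py <<'E'
import numpy as np
from scipy.optimize import least_squares
D=[(30.224,82.088,67.689,.6246,.2406),(62.567,12.6,97.058,.9754,.2513),(48.006,49.098,71.294,.8773,.2254),(59.686,12.545,73.229,1.0852,.3463),(45.476,12.5465,62.07,1.0679,.6547)]
def fk(p,q2,q3,q5):
    a1,h,a2,a3,d,L=p; s=q2+q3; t=np.radians(180-s-q5); q2=np.radians(q2); s=np.radians(s)
    return a1+a2*np.sin(q2)+a3*np.sin(s+d)+L*np.sin(t), h+a2*np.cos(q2)+a3*np.cos(s+d)-L*np.cos(t)
R=least_squares(lambda p:np.concatenate([np.array(fk(p,*x[:3]))-x[3:] for x in D]+[(p-[0,.35,.4,.4,0,.25])*1e-3]),[0,.35,.4,.4,0,.25]); P=R.x
if __name__=='__main__':
    print(np.round(P,4),np.round(R.fun[:10]*1000,1))
    for r,z in [(.66,.068),(.66,.30),(.66,.2)]:
        for al in (20,30,40,45,50,55,60,66):
            f=lambda q:np.array(fk(P,q[0],q[1],180-al-q[0]-q[1]))-(r,z)
            s=least_squares(f,[20,110]); q=s.x; print(r,z,al,np.round(q),'j5',round(180-al-q.sum()),'err',np.round(s.cost**.5,4))
E
python3 kin.py
```

```text
[0.0085 0.2745 0.5861 0.4073 0.2746 0.2893] [-0.3  0.1 -0.3  0.2  0.4 -0.2  0.4  0.2 -0.2 -0.3]
0.66 0.068 20 [42. 99.] j5 19 err 0.0
0.66 0.068 30 [ 42. 106.] j5 2 err 0.0
0.66 0.068 40 [ 44. 112.] j5 -16 err 0.0
0.66 0.068 45 [ 46. 115.] j5 -26 err 0.0
0.66 0.068 50 [ 49. 117.] j5 -36 err 0.0
0.66 0.068 55 [ 52. 119.] j5 -46 err 0.0
0.66 0.068 60 [ 55. 121.] j5 -55 err 0.0
0.66 0.068 66 [ 59. 122.] j5 -67 err 0.0
0.66 0.3 20 [23. 88.] j5 49 err 0.0
0.66 0.3 30 [20. 96.] j5 34 err 0.0
0.66 0.3 40 [ 20. 103.] j5 17 err 0.0
0.66 0.3 45 [ 20. 107.] j5 9 err 0.0
0.66 0.3 50 [ 20. 110.] j5 0 err 0.0
0.66 0.3 55 [ 21. 113.] j5 -10 err 0.0
0.66 0.3 60 [ 23. 116.] j5 -19 err 0.0
0.66 0.3 66 [ 26. 120.] j5 -31 err 0.0
0.66 0.2 20 [30. 95.] j5 36 err 0.0
0.66 0.2 30 [ 29. 102.] j5 19 err 0.0
0.66 0.2 40 [ 29. 109.] j5 2 err 0.0
0.66 0.2 45 [ 30. 112.] j5 -7 err 0.0
0.66 0.2 50 [ 32. 115.] j5 -17 err 0.0
0.66 0.2 55 [ 34. 118.] j5 -26 err 0.0
0.66 0.2 60 [ 36. 120.] j5 -36 err 0.0
0.66 0.2 66 [ 40. 123.] j5 -49 err 0.0
```

The tool can keep this 60° tilt at the cup if the wrist flips to j4≈180°. It gets there smoothly if the arm swings past with a sideways offset, so I'll come back in on the right-hand side. A helper will turn target positions into tool-axis shifts.

```bash
cat > go.py <<'E'
import sys
from h import *
s=read_state(); t=np.array(list(map(float,sys.argv[1:4]))); R=np.array(s['tcp_rot'])
d=R.T@(t-np.array(s['position']))*100; print('tool shift cm',np.round(d,2),'rows',round(np.linalg.norm(d)/4.8,1)); print('pos',np.round(s['position'],4),'joints',np.round(s['joint_positions'],1),'tilt',round(np.degrees(np.arccos(-R[2,2])),1),'t',round(s['time_s'],2)); print(np.round(R,3).tolist())
E
python3 go.py .62 -.40 .35
```

```text
tool shift cm [-49.75  38.32 -22.54] rows 13.9
pos [ 1.0678 -0.0104  0.6547] joints [-7.9 45.5 12.5  5.9 62.1 81.7] tilt 60.2 t 26.05
[[0.498, -0.012, 0.867], [0.027, -0.999, -0.029], [0.867, 0.038, -0.497]]
```

```bash

python3 -m jog '[{"tx":-3,"ty":3.5,"tz":-1.4,"roll":0,"jaw":1},{"tx":-3,"ty":3.5,"tz":-1.4,"roll":0,"jaw":1},{"tx":-3,"ty":3.5,"tz":-1.4,"roll":0,"jaw":1},{"tx":-3,"ty":3.5,"tz":-1.4,"roll":0,"jaw":1},{"tx":-3,"ty":3.5,"tz":-1.4,"roll":0,"jaw":1},{"tx":-3,"ty":3.5,"tz":-1.4,"roll":0,"jaw":1},{"tx":-3,"ty":3.5,"tz":-1.4,"roll":0,"jaw":1},{"tx":-3,"ty":3.5,"tz":-1.4,"roll":0,"jaw":1}]'|sed -n '1,4p'
python3 go.py .62 -.40 .35
```

```text
time_s: 26.85
position: [0.8467, -0.2943, 0.5126]
tcp_rot: [[0.498, -0.013, 0.867], [0.027, -0.999, -0.03], [0.867, 0.039, -0.498]]
force: [1.2, -0.5, -1.1]
tool shift cm [-25.68  10.21 -11.24] rows 6.2
pos [ 0.8467 -0.2943  0.5126] joints [-35.2  27.4  66.5  46.7  40.6  30.5] tilt 60.2 t 26.85
[[0.498, -0.013, 0.867], [0.027, -0.999, -0.03], [0.867, 0.039, -0.498]]
```

```bash

python3 -m jog '[{"tx":-3.7,"ty":1.45,"tz":-1.6,"roll":0,"jaw":1},{"tx":-3.7,"ty":1.45,"tz":-1.6,"roll":0,"jaw":1},{"tx":-3.7,"ty":1.45,"tz":-1.6,"roll":0,"jaw":1},{"tx":-3.7,"ty":1.45,"tz":-1.6,"roll":0,"jaw":1},{"tx":-3.7,"ty":1.45,"tz":-1.6,"roll":0,"jaw":1},{"tx":-3.7,"ty":1.45,"tz":-1.6,"roll":0,"jaw":1},{"tx":-3.7,"ty":1.45,"tz":-1.6,"roll":0,"jaw":1},{"tx":0,"ty":0,"tz":0,"roll":0,"jaw":1}]'|sed -n '1,4p'
python3 go.py .573 -.08 .13;python3 go.py .6 -.3 .16
```

```text
time_s: 27.65
position: [0.6166, -0.4006, 0.3436]
tcp_rot: [[0.505, -0.018, 0.863], [0.02, -0.999, -0.033], [0.863, 0.034, -0.504]]
force: [-0.4, 0.3, 0.4]
tool shift cm [-19.99 -32.68   5.94] rows 8.1
pos [ 0.6166 -0.4006  0.3436] joints [-58.5  26.6  97.   77.9  47.3 -21.8] tilt 59.7 t 27.65
[[0.505, -0.018, 0.863], [0.02, -0.999, -0.033], [0.863, 0.034, -0.504]]
tool shift cm [-16.48 -10.65   7.49] rows 4.4
pos [ 0.6166 -0.4006  0.3436] joints [-58.5  26.6  97.   77.9  47.3 -21.8] tilt 59.7 t 27.65
[[0.505, -0.018, 0.863], [0.02, -0.999, -0.033], [0.863, 0.034, -0.504]]
```

```bash

python3 -m jog '[{"tx":-3.3,"ty":-2.1,"tz":1.5,"roll":0,"jaw":1},{"tx":-3.3,"ty":-2.1,"tz":1.5,"roll":0,"jaw":1},{"tx":-3.3,"ty":-2.1,"tz":1.5,"roll":0,"jaw":1},{"tx":-3.3,"ty":-2.1,"tz":1.5,"roll":0,"jaw":1},{"tx":-3.3,"ty":-2.1,"tz":1.5,"roll":0,"jaw":1},{"tx":0,"ty":0,"tz":0,"roll":0,"jaw":1}]'|sed -n '1,4p'
python3 go.py .56 -.08 .13
python3 - <<'E'
from h import *
c=shot('top'); cv2.imwrite('pics/top28.png',c['img'][...,::-1])
from scipy.optimize import minimize
def circ(c,mask,r,h0,h1,x0):
    m=mask.astype(np.uint8); t=np.linspace(0,2*np.pi,40)
    def cost(p):
        P=[[p[0]+rr*np.cos(a),p[1]+rr*np.sin(a),z] for rr,z in ((r[0],h0),(r[1],h1)) for a in t]
        im=np.zeros(m.shape,np.uint8); cv2.fillConvexPoly(im,np.round(cv2.convexHull(topix(c,P).astype(np.float32))*256).astype(np.int32),255,cv2.LINE_AA,8)
        return np.abs(im/255.-m).sum()
    q=minimize(cost,x0,method='Nelder-Mead',options=dict(initial_simplex=np.array(x0)+np.array([[0,0],[.01,0],[0,.01]])))
    return np.round(q.x,4),round(q.fun/m.sum(),3)
for cn in ('top','scene'):
    c=shot(cn)
    for n,r,h0,h1,x0 in [('bowl',(.045,.077),0,.06,[.66,.075]),('cup',(.032,.032),.006,.101,[.66,-.083]),('pepper',(.034,.034),0.0,.06,[.47,-.055])]:
        for d in trace(cn,n)[:2]: print(cn,n,round(d['p'],2),np.round(d['bbox']),circ(c,d['pixels'],r,h0,h1,x0))
    for d in landmark_of(cn,'coaster')[:1]: print('coaster',d['p'],toworld(c,d['point'][::-1],0))
E
```

```text
time_s: 28.25
position: [0.603, -0.2959, 0.158]
tcp_rot: [[0.507, -0.009, 0.862], [0.021, -1.0, -0.023], [0.862, 0.029, -0.507]]
force: [0.1, 0.3, -0.4]
tool shift cm [ -4.15 -21.62  -2.78] rows 4.6
pos [ 0.603  -0.2959  0.158 ] joints [-53.1  42.4 114.5 113.5  47.4 -67.3] tilt 59.5 t 28.25
[[0.507, -0.009, 0.862], [0.021, -1.0, -0.023], [0.862, 0.029, -0.507]]
top bowl 0.66 [214. 145.  56.  61.] (array([0.6585, 0.0764]), np.float64(0.075))
top cup 0.62 [291. 162.  31.  28.] (array([ 0.6618, -0.083 ]), np.float64(0.674))
top pepper 0.94 [286. 241.  22.  26.] (array([ 0.4643, -0.062 ]), np.float64(0.266))
coaster 0.58 [[ 0.66356881 -0.07838023]]
scene bowl 0.64 [298. 208.  62.  49.] (array([0.6618, 0.0733]), np.float64(0.053))
scene cup 0.75 [255. 237.  26.  38.] (array([ 0.6624, -0.0855]), np.float64(0.175))
scene pepper 0.87 [241. 188.  25.  25.] (array([ 0.456, -0.06 ]), np.float64(0.451))
```

```bash

python3 -m jog '[{"tx":-0.8,"ty":-4.3,"tz":-0.55,"roll":0,"jaw":1},{"tx":-0.8,"ty":-4.3,"tz":-0.55,"roll":0,"jaw":1},{"tx":-0.8,"ty":-4.3,"tz":-0.55,"roll":0,"jaw":1},{"tx":-0.8,"ty":-4.3,"tz":-0.55,"roll":0,"jaw":1},{"tx":-0.8,"ty":-4.3,"tz":-0.55,"roll":0,"jaw":1},{"tx":0,"ty":0,"tz":0,"roll":0,"jaw":1},{"tx":0,"ty":0,"tz":0,"roll":0,"jaw":1}]'|sed -n '1,4p'
python3 go.py .56 -.084 .13
python3 - <<'E'
from h import *
c=shot('wrist'); cv2.imwrite('pics/w28.png',c['img'][...,::-1])
for n,z in [('cup_rim',.101),('cup',.006),('coaster',0)]:
    for d in landmark_of('wrist',n)[:1]: print(n,round(d['p'],2),np.round(d['point'],1),np.round(toworld(c,d['point'][::-1],z),4))
for d in trace('wrist','cup')[:1]: print(d['p'],np.round(d['bbox']))
E
```

```text
time_s: 29.5
position: [0.5632, -0.0842, 0.1339]
tcp_rot: [[0.5, -0.01, 0.866], [0.027, -0.999, -0.027], [0.865, 0.037, -0.5]]
force: [0.5, 0.3, 0.1]
tool shift cm [-0.49 -0.03 -0.08] rows 0.1
pos [ 0.5632 -0.0842  0.1339] joints [-33.6  48.9 134.7 149.2  63.1 -94.6] tilt 60.0 t 29.5
[[0.5, -0.01, 0.866], [0.027, -0.999, -0.027], [0.865, 0.037, -0.5]]
cup_rim 0.56 [193.2 274.2] [[ 0.6621 -0.0837]]
cup 0.68 [273.4 270.5] [[ 0.6596 -0.0833]]
0.56 [232. 168.  88. 105.]
```

View pics/w28.png

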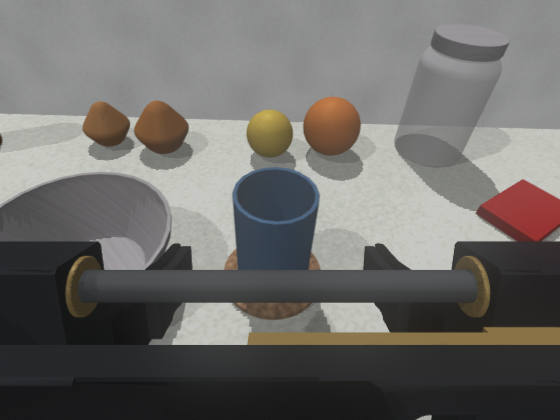

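The view shows the cup's mouth at (275,195) with the open jaws on either side, at about (185,270) and (370,270). The bowl is on the left and the coaster below. Advance along the fingers, gripping at z≈0.08 so the body stays above the bowl's rim.

```bash

python3 -m jog '[{"tx":0.25,"ty":-0.35,"tz":2,"roll":0,"jaw":1},{"tx":0,"ty":0,"tz":3,"roll":0,"jaw":1},{"tx":0,"ty":0,"tz":3,"roll":0,"jaw":1},{"tx":0,"ty":0,"tz":2.2,"roll":0,"jaw":1},{"tx":0,"ty":0,"tz":1,"roll":0,"jaw":1},{"tx":0,"ty":0,"tz":0,"roll":0,"jaw":1},{"tx":0,"ty":0,"tz":0,"roll":0,"jaw":1}]'
python3 go.py .6615 -.0838 .08
python3 - <<'E'
from h import *
c=shot('scene'); cv2.imwrite('pics/s30.png',cv2.resize(c['img'][120:320,150:400,::-1],None,fx=3,fy=3))
E
```

```text
time_s: 30.45
position: [0.6604, -0.0853, 0.0803]
tcp_rot: [[0.501, -0.013, 0.865], [0.026, -0.999, -0.03], [0.865, 0.037, -0.5]]
force: [-0.2, 0.4, 0.9]
opening: 1.0
grasp_force: 0.0
tool shift cm [ 0.04 -0.16  0.11] rows 0.0
pos [ 0.6604 -0.0853  0.0803] joints [-25.9  53.2 119.9 154.2  53.8 -89. ] tilt 60.0 t 30.45
[[0.501, -0.013, 0.865], [0.026, -0.999, -0.03], [0.865, 0.037, -0.5]]
```

View pics/s30.png

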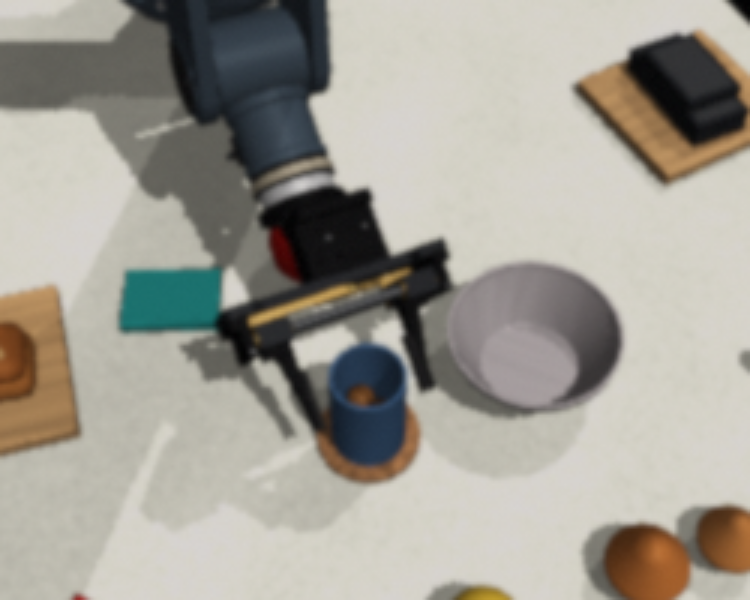

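The fingers straddle the cup at (368,405), clear of the bowl, and the pile sits square at upper right. Close and lift.

```bash

python3 -m jog '[{"tx":0,"ty":-0.1,"tz":0.1,"roll":0,"jaw":1},{"tx":0,"ty":0,"tz":0,"roll":0,"jaw":0},{"tx":0,"ty":0,"tz":0,"roll":0,"jaw":0},{"tx":0,"ty":0,"tz":0,"roll":0,"jaw":0},{"tx":0,"ty":0,"tz":0,"roll":0,"jaw":0},{"tx":0,"ty":0,"tz":0,"roll":0,"jaw":0}]'
python3 go.py .662 -.0838 .18; python3 go.py .675 .085 .17
```

```text
time_s: 31.1
position: [0.6622, -0.0842, 0.0798]
tcp_rot: [[0.5, -0.013, 0.866], [0.026, -0.999, -0.03], [0.866, 0.037, -0.499]]
force: [-0.5, -0.8, 0.3]
opening: 0.74
grasp_force: 29.9
tool shift cm [ 8.67  0.33 -5.02] rows 2.1
pos [ 0.6622 -0.0842  0.0798] joints [-25.7  53.3 119.7 154.4  53.7 -89. ] tilt 60.1 t 31.1
[[0.5, -0.013, 0.866], [0.026, -0.999, -0.03], [0.866, 0.037, -0.499]]
tool shift cm [  8.9  -16.59  -3.89] rows 4.0
pos [ 0.6622 -0.0842  0.0798] joints [-25.7  53.3 119.7 154.4  53.7 -89. ] tilt 60.1 t 31.1
[[0.5, -0.013, 0.866], [0.026, -0.999, -0.03], [0.866, 0.037, -0.499]]
```

```bash

python3 -m jog '[{"tx":1.7,"ty":0.1,"tz":-1,"roll":0,"jaw":0},{"tx":3.5,"ty":0.1,"tz":-2,"roll":0,"jaw":0},{"tx":3.5,"ty":0.1,"tz":-2,"roll":0,"jaw":0},{"tx":0,"ty":-3,"tz":0,"roll":0,"jaw":0},{"tx":0,"ty":-3,"tz":0,"roll":0,"jaw":0},{"tx":0,"ty":-3,"tz":0,"roll":0,"jaw":0},{"tx":0,"ty":-3,"tz":0,"roll":0,"jaw":0},{"tx":0,"ty":0,"tz":0,"roll":0,"jaw":0}]'
python3 go.py .685 .10 .15
```

```text
time_s: 31.9
position: [0.6618, 0.0413, 0.1738]
tcp_rot: [[0.505, -0.005, 0.863], [0.03, -0.999, -0.023], [0.863, 0.038, -0.504]]
force: [-0.6, 0.3, -3.8]
opening: 0.741
grasp_force: 29.9
tool shift cm [-0.7  -5.96  3.07] rows 1.4
pos [0.6618 0.0413 0.1738] joints [ -8.8  39.9 120.3 170.2  40.2 -88.7] tilt 59.7 t 31.9
[[0.505, -0.005, 0.863], [0.03, -0.999, -0.023], [0.863, 0.038, -0.504]]
```

```bash

python3 -m jog '[{"tx":-0.2,"ty":-2,"tz":1,"roll":0,"jaw":0},{"tx":-0.2,"ty":-2,"tz":1,"roll":0,"jaw":0},{"tx":-0.2,"ty":-2,"tz":1,"roll":0,"jaw":0},{"tx":0,"ty":0,"tz":0,"roll":0,"jaw":0},{"tx":0,"ty":0,"tz":0,"roll":0,"jaw":0}]' | sed -n '2,4p'
python3 -m jog '[{"tx":0,"ty":0,"tz":0,"roll":0.14,"jaw":0},{"tx":0,"ty":0,"tz":0,"roll":0.14,"jaw":0},{"tx":0,"ty":0,"tz":0,"roll":0.14,"jaw":0},{"tx":0,"ty":0,"tz":0,"roll":0.14,"jaw":0},{"tx":0,"ty":0,"tz":0,"roll":0.14,"jaw":0},{"tx":0,"ty":0,"tz":0,"roll":0.14,"jaw":0}]'
python3 go.py .685 .10 .15
```

```text
position: [0.6867, 0.0955, 0.152]
tcp_rot: [[0.502, -0.012, 0.865], [0.026, -0.999, -0.029], [0.864, 0.037, -0.502]]
force: [-0.4, -0.4, -2.4]
time_s: 33.0
position: [0.6868, 0.0938, 0.1529]
tcp_rot: [[0.322, -0.385, 0.865], [-0.731, -0.682, -0.031], [0.602, -0.622, -0.501]]
force: [-0.0, 0.9, -2.9]
opening: 0.74
grasp_force: 29.8
tool shift cm [-0.68 -0.17 -0.03] rows 0.1
pos [0.6868 0.0938 0.1529] joints [ -1.1  43.2 115.7 181.3  38.9 -44.6] tilt 59.9 t 33.0
[[0.322, -0.385, 0.865], [-0.731, -0.682, -0.031], [0.602, -0.622, -0.501]]
```

```bash

python3 -m jog '[{"tx":0,"ty":0,"tz":0,"roll":0.1,"jaw":0},{"tx":0,"ty":0,"tz":0,"roll":0.1,"jaw":0},{"tx":0,"ty":0,"tz":0,"roll":0.1,"jaw":0},{"tx":0,"ty":0,"tz":0,"roll":0.1,"jaw":0},{"tx":0,"ty":0,"tz":0,"roll":0.1,"jaw":0},{"tx":0,"ty":0,"tz":0,"roll":0.1,"jaw":0},{"tx":0,"ty":0,"tz":0,"roll":0.1,"jaw":0},{"tx":0,"ty":0,"tz":0,"roll":0.1,"jaw":0}]' | sed -n '2,4p'
python3 -m jog '[{"tx":0,"ty":0,"tz":0,"roll":0.12,"jaw":0},{"tx":0,"ty":0,"tz":0,"roll":0.12,"jaw":0},{"tx":0,"ty":0,"tz":0,"roll":0.12,"jaw":0},{"tx":0,"ty":0,"tz":0,"roll":0.12,"jaw":0},{"tx":0,"ty":0,"tz":0,"roll":0.12,"jaw":0},{"tx":0,"ty":0,"tz":0,"roll":0.12,"jaw":0},{"tx":0,"ty":0,"tz":0,"roll":0.12,"jaw":0},{"tx":0,"ty":0,"tz":0,"roll":0.12,"jaw":0}]' | sed -n '2,4p'
python3 -m jog '[{"tx":0,"ty":0,"tz":0,"roll":0.12,"jaw":0},{"tx":0,"ty":0,"tz":0,"roll":0,"jaw":0},{"tx":0,"ty":0,"tz":0,"roll":0,"jaw":0},{"tx":0,"ty":0,"tz":0,"roll":0,"jaw":0},{"tx":0,"ty":0,"tz":0,"roll":0,"jaw":0},{"tx":0,"ty":0,"tz":0,"roll":0,"jaw":0},{"tx":0,"ty":0,"tz":0,"roll":0,"jaw":0}]' 
python3 - <<'E'
from h import *
c=shot('scene'); a=cv2.resize(c['img'][120:320,200:440,::-1],None,fx=3,fy=3); cv2.imwrite('pics/s34.png',a)
E
python3 go.py .685 .10 .15
```

```text
position: [0.6867, 0.0938, 0.1528]
tcp_rot: [[-0.051, -0.499, 0.865], [-0.998, 0.048, -0.031], [-0.026, -0.865, -0.501]]
force: [-0.3, 0.3, -2.9]
position: [0.6868, 0.0938, 0.1529]
tcp_rot: [[-0.438, -0.244, 0.865], [-0.533, 0.846, -0.031], [-0.724, -0.474, -0.501]]
force: [-0.8, 0.1, -2.9]
time_s: 35.3
position: [0.6874, 0.0957, 0.1531]
tcp_rot: [[-0.461, -0.194, 0.866], [-0.433, 0.901, -0.029], [-0.774, -0.389, -0.499]]
force: [0.5, -0.2, -1.8]
opening: 0.739
grasp_force: 29.9
tool shift cm [ 0.16  0.55 -0.07] rows 0.1
pos [0.6874 0.0957 0.1531] joints [ -0.9  43.2 115.6 181.4  38.9  62.8] tilt 60.0 t 35.35
[[-0.461, -0.194, 0.866], [-0.433, 0.901, -0.029], [-0.774, -0.389, -0.499]]
```

View pics/s34.png

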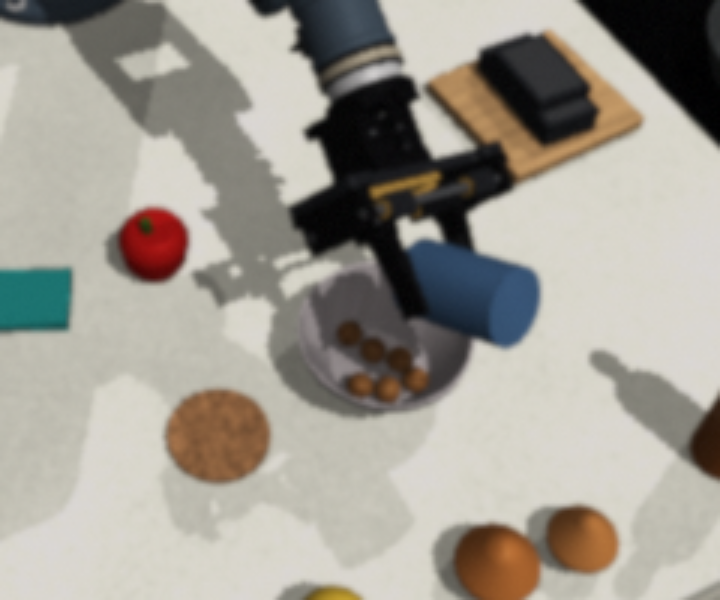

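All six walnuts lie in the bowl, at about (350,333), (372,350), (400,358), (360,385), (387,388) and (417,380). The coaster is clear at (217,435). Now I'll roll back by the same 2.72 rad and measure the coaster.

```bash

python3 -m jog '[{"tx":0,"ty":0,"tz":0,"roll":-0.136,"jaw":0},{"tx":0,"ty":0,"tz":0,"roll":-0.136,"jaw":0},{"tx":0,"ty":0,"tz":0,"roll":-0.136,"jaw":0},{"tx":0,"ty":0,"tz":0,"roll":-0.136,"jaw":0},{"tx":0,"ty":0,"tz":0,"roll":-0.136,"jaw":0},{"tx":0,"ty":0,"tz":0,"roll":-0.136,"jaw":0},{"tx":0,"ty":0,"tz":0,"roll":-0.136,"jaw":0},{"tx":0,"ty":0,"tz":0,"roll":-0.136,"jaw":0}]' | sed -n '2,3p'
python3 -m jog '[{"tx":0,"ty":0,"tz":0,"roll":-0.136,"jaw":0},{"tx":0,"ty":0,"tz":0,"roll":-0.136,"jaw":0},{"tx":0,"ty":0,"tz":0,"roll":-0.136,"jaw":0},{"tx":0,"ty":0,"tz":0,"roll":-0.136,"jaw":0},{"tx":0,"ty":0,"tz":0,"roll":-0.136,"jaw":0},{"tx":0,"ty":0,"tz":0,"roll":-0.136,"jaw":0},{"tx":0,"ty":0,"tz":0,"roll":-0.136,"jaw":0},{"tx":0,"ty":0,"tz":0,"roll":-0.136,"jaw":0}]' | sed -n '2,3p'
python3 -m jog '[{"tx":0,"ty":0,"tz":0,"roll":-0.136,"jaw":0},{"tx":0,"ty":0,"tz":0,"roll":-0.136,"jaw":0},{"tx":0,"ty":0,"tz":0,"roll":-0.136,"jaw":0},{"tx":0,"ty":0,"tz":0,"roll":-0.136,"jaw":0},{"tx":0,"ty":0,"tz":0,"roll":0,"jaw":0},{"tx":0,"ty":0,"tz":0,"roll":0,"jaw":0}]' | sed -n '2,6p'
python3 - <<'E'
from h import *
for cn in ('top','scene'):
    c=shot(cn)
    for d in trace(cn,'coaster')[:1]:
        cs=max(cv2.findContours(d['pixels'].astype(np.uint8),0,1)[0],key=cv2.contourArea); e=cv2.fitEllipse(cs); print(cn,round(d['p'],2),np.round(d['bbox']),toworld(c,e[0],.004))
    for d in landmark_of(cn,'coaster')[:1]: print('lm',round(d['p'],2),toworld(c,d['point'][::-1],0))
E
python3 go.py .662 -.084 .17
```

```text
position: [0.6874, 0.0958, 0.1531]
tcp_rot: [[-0.039, -0.499, 0.866], [-0.999, 0.029, -0.029], [-0.01, -0.866, -0.499]]
position: [0.6875, 0.0957, 0.1531]
tcp_rot: [[0.423, -0.266, 0.866], [-0.489, -0.872, -0.029], [0.763, -0.411, -0.499]]
position: [0.6875, 0.0957, 0.1531]
tcp_rot: [[0.5, -0.013, 0.866], [0.024, -0.999, -0.029], [0.866, 0.035, -0.499]]
force: [0.4, -0.9, -2.3]
opening: 0.74
grasp_force: 29.9
top 0.67 [289. 163.  30.  37.] [[ 0.66055597 -0.08352996]]
lm 0.64 [[ 0.66330723 -0.09042601]]
scene 0.89 [255. 251.  36.  31.] [[ 0.66355458 -0.08663945]]
lm 0.94 [[ 0.66615951 -0.08816448]]
tool shift cm [-0.27 18.04 -2.53] rows 3.8
pos [0.6874 0.0956 0.1531] joints [ -0.9  43.2 115.6 181.4  38.9 -93. ] tilt 60.0 t 37.85
[[0.5, -0.012, 0.866], [0.026, -0.999, -0.029], [0.866, 0.037, -0.499]]
```

```bash

python3 -m jog '[{"tx":1,"ty":0,"tz":-0.5,"roll":0,"jaw":0},{"tx":-0.25,"ty":3.6,"tz":-0.4,"roll":0,"jaw":0},{"tx":-0.25,"ty":3.6,"tz":-0.4,"roll":0,"jaw":0},{"tx":-0.25,"ty":3.6,"tz":-0.4,"roll":0,"jaw":0},{"tx":-0.25,"ty":3.6,"tz":-0.4,"roll":0,"jaw":0},{"tx":-0.25,"ty":3.6,"tz":-0.4,"roll":0,"jaw":0},{"tx":0,"ty":0,"tz":0,"roll":0,"jaw":0},{"tx":0,"ty":0,"tz":0,"roll":0,"jaw":0}]' | sed -n '2,6p'
python3 go.py .662 -.085 .090
```

```text
position: [0.6626, -0.0852, 0.1711]
tcp_rot: [[0.499, -0.014, 0.867], [0.026, -0.999, -0.031], [0.866, 0.038, -0.498]]
force: [-0.9, 0.3, -2.4]
opening: 0.736
grasp_force: 29.9
tool shift cm [-7.06 -0.33  3.99] rows 1.7
pos [ 0.6626 -0.0852  0.1711] joints [-25.7  40.5 119.8 149.1  42.6 -81.1] tilt 60.1 t 38.65
[[0.499, -0.014, 0.867], [0.026, -0.999, -0.031], [0.866, 0.038, -0.498]]
```

```bash

python3 -m jog '[{"tx":-2.4,"ty":-0.1,"tz":1.35,"roll":0,"jaw":0},{"tx":-2.4,"ty":-0.1,"tz":1.35,"roll":0,"jaw":0},{"tx":-1.5,"ty":-0.1,"tz":0.85,"roll":0,"jaw":0},{"tx":-0.75,"ty":0,"tz":0.45,"roll":0,"jaw":0},{"tx":0,"ty":0,"tz":0,"roll":0,"jaw":0},{"tx":0,"ty":0,"tz":0,"roll":0,"jaw":0}]' | sed -n '2,6p'
python3 go.py .662 -.085 .080
```

```text
position: [0.6622, -0.0828, 0.0898]
tcp_rot: [[0.499, -0.011, 0.867], [0.027, -0.999, -0.028], [0.866, 0.038, -0.498]]
force: [0.6, -0.5, -2.1]
opening: 0.737
grasp_force: 29.9
tool shift cm [-0.87  0.19  0.48] rows 0.2
pos [ 0.6622 -0.0828  0.0898] joints [-25.5  52.  119.9 154.   52.7 -88.4] tilt 60.1 t 39.25
[[0.499, -0.011, 0.867], [0.027, -0.999, -0.028], [0.866, 0.038, -0.498]]
```

```bash

python3 -m jog '[{"tx":-0.4,"ty":0.15,"tz":0.22,"roll":0,"jaw":0},{"tx":-0.25,"ty":0,"tz":0.13,"roll":0,"jaw":0},{"tx":-0.2,"ty":0,"tz":0.12,"roll":0,"jaw":0},{"tx":0,"ty":0,"tz":0,"roll":0,"jaw":0},{"tx":0,"ty":0,"tz":0,"roll":0,"jaw":0}]' | sed -n '2,6p'
```

```text
position: [0.6619, -0.0858, 0.0799]
tcp_rot: [[0.499, -0.012, 0.866], [0.026, -0.999, -0.03], [0.866, 0.038, -0.498]]
force: [0.4, -0.3, -0.7]
opening: 0.741
grasp_force: 29.9
```

```bash

python3 -m jog '[{"tx":-0.04,"ty":0,"tz":0.03,"roll":0,"jaw":0},{"tx":0,"ty":0,"tz":0,"roll":0,"jaw":0.85},{"tx":0,"ty":0,"tz":0,"roll":0,"jaw":1},{"tx":0,"ty":0,"tz":0,"roll":0,"jaw":1},{"tx":0,"ty":0,"tz":0,"roll":0,"jaw":1}]' | sed -n '2,6p'
python3 -m jog '[{"tx":0,"ty":-0.05,"tz":-1,"roll":0,"jaw":1},{"tx":0,"ty":-0.05,"tz":-2.5,"roll":0,"jaw":1},{"tx":0,"ty":-0.1,"tz":-2.5,"roll":0,"jaw":1},{"tx":0,"ty":-0.1,"tz":-2.5,"roll":0,"jaw":1},{"tx":0,"ty":0,"tz":-2.5,"roll":0,"jaw":1},{"tx":0,"ty":0,"tz":0,"roll":0,"jaw":1}]' | sed -n '2,6p'
python3 go.py .6 -.3 .25
```

```text
position: [0.6617, -0.0854, 0.0789]
tcp_rot: [[0.5, -0.012, 0.866], [0.027, -0.999, -0.029], [0.866, 0.038, -0.499]]
force: [-0.2, -1.0, 0.9]
opening: 0.972
grasp_force: 0.0
position: [0.5635, -0.0785, 0.1345]
tcp_rot: [[0.503, -0.013, 0.864], [0.024, -0.999, -0.029], [0.864, 0.035, -0.502]]
force: [0.5, 0.2, -0.8]
opening: 1.008
grasp_force: 0.0
tool shift cm [11.29 22.49 -2.01] rows 5.3
pos [ 0.5635 -0.0785  0.1345] joints [-32.6  48.7 134.8 150.3  62.8 -94.3] tilt 59.8 t 40.85
[[0.503, -0.013, 0.864], [0.024, -0.999, -0.029], [0.864, 0.035, -0.502]]
```

```bash

python3 -m jog '[{"tx":3,"ty":1,"tz":-0.4,"roll":0,"jaw":1},{"tx":1.9,"ty":4,"tz":-0.4,"roll":0,"jaw":1},{"tx":1.9,"ty":4,"tz":-0.4,"roll":0,"jaw":1},{"tx":1.5,"ty":4,"tz":-0.4,"roll":0,"jaw":1},{"tx":1.5,"ty":4,"tz":-0.4,"roll":0,"jaw":1},{"tx":1.5,"ty":4,"tz":0,"roll":0,"jaw":1},{"tx":0,"ty":0,"tz":0,"roll":0,"jaw":1}]' | sed -n '1,3p'
python3 - <<'E'
from h import *
c=shot('scene')
for n,L,z in [('long_1',.13,.032),('short_1',.09,.046)]:
    for d in trace('scene',n)[:4]:
        x,e=boxfit(c,d['pixels'],L,.064,z,.014); print(n,round(d['p'],2),np.round(d['bbox']),np.round(x,4),round(e,3))
for n,z in [('cup_rim',.101),('cup',.006)]:
    for d in landmark_of('scene',n)[:1]: print(n,round(d['p'],2),toworld(c,d['point'][::-1],z))
cv2.imwrite('pics/s42.png',cv2.resize(c['img'][110:310,190:440,::-1],None,fx=3,fy=3))
c=shot('top')
for n,L,z in [('long_1',.13,.032),('short_1',.09,.046)]:
    for d in trace('top',n)[:4]:
        x,e=boxfit(c,d['pixels'],L,.064,z,.014); print(n,round(d['p'],2),np.round(d['bbox']),np.round(x,4),round(e,3))
for n,z in [('cup_rim',.101),('cup',.006)]:
    for d in landmark_of('top',n)[:1]: print(n,round(d['p'],2),toworld(c,d['point'][::-1],z))
cv2.imwrite('pics/t42.png',cv2.resize(c['img'][130:310,70:340,::-1],None,fx=2.9,fy=2.9))
E
```

```text
time_s: 41.55
position: [0.6054, -0.2934, 0.2536]
tcp_rot: [[0.494, -0.018, 0.869], [0.031, -0.999, -0.039], [0.869, 0.046, -0.493]]
long_1 0.57 [360. 145.  38.  24.] [ 0.4533  0.3698 -0.1065] 5.534
long_1 0.5 [360. 133.  41.  33.] [0.4409 0.3833 0.0036] 2.272
short_1 0.89 [150. 318.  48.  49.] [ 0.7651 -0.3657 -1.0348] 0.213
short_1 0.85 [362. 131.  34.  29.] [0.4391 0.3838 0.0034] 0.158
short_1 0.73 [191. 207.  31.  24.] [ 0.4901 -0.1961  1.2488] 0.242
cup_rim 0.83 [[ 0.66167265 -0.07878531]]
cup 0.7 [[ 0.65067589 -0.08959594]]
long_1 0.87 [103. 236.  28.  52.] [ 0.4402  0.3854 -0.032 ] 2.476
long_1 0.63 [126. 238.   4.  48.] [ 0.4483  0.3483 -0.0336] 16.767
short_1 0.89 [326. 242.  42.  38.] [ 0.4557 -0.184   1.1566] 0.144
short_1 0.87 [ 97. 242.  31.  43.] [0.4371 0.3853 0.0208] 0.102
short_1 0.65 [246. 187.   9.   9.] [0.628  0.0448 0.2476] 14.589
short_1 0.59 [395. 128.  38.  40.] [ 0.7386 -0.3554 -0.9357] 0.215
cup_rim 0.66 [[ 0.65966448 -0.07518825]]
cup 0.77 [[ 0.65619992 -0.09064456]]
```

View pics/s42.png

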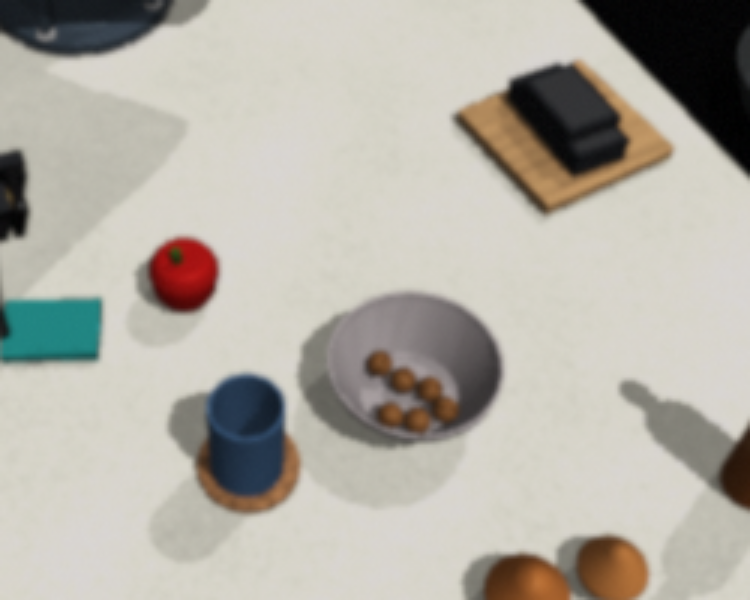

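View pics/t42.png

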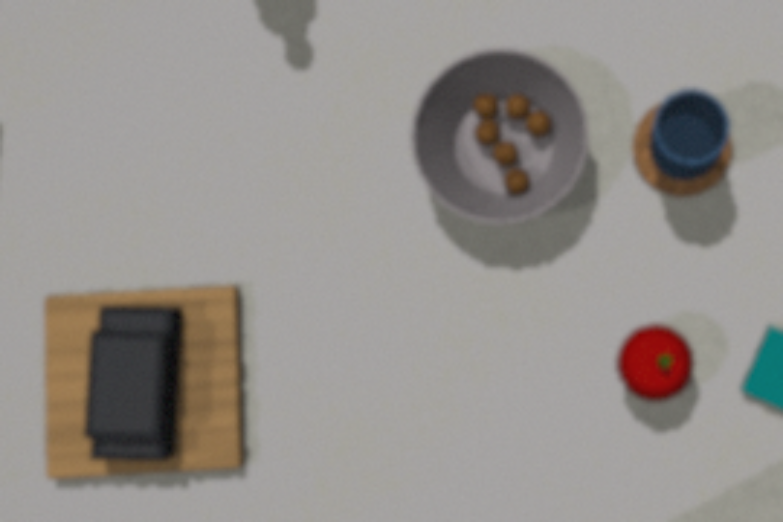

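Everything looks right: six walnuts in the bowl around (415,390), the cup upright on its coaster at (247,440), the pile on the board at (570,120), and the pepper untouched. One last numeric check of the pile and cup with masks from both cameras.

```bash
python3 - <<'E'
from h import *
from scipy.optimize import minimize
def box(p,L,W,z0,z1):
    ca,sa=np.cos(p[2]),np.sin(p[2]); return [[p[0]+ca*i*L/2-sa*j*W/2,p[1]+sa*i*L/2+ca*j*W/2,z] for i in(-1,1) for j in(-1,1) for z in(z0,z1)]
def cyl(x,y,r,z0,z1): return [[x+r*np.cos(a),y+r*np.sin(a),z] for a in np.linspace(0,6.28,40) for z in(z0,z1)]
def ren(c,sets):
    im=np.zeros((420,560),np.uint8)
    for P in sets: cv2.fillConvexPoly(im,np.round(cv2.convexHull(topix(c,P).astype(np.float32))*256).astype(np.int32),255,cv2.LINE_AA,8)
    return im/255.
for cn in('top','scene'):
    c=shot(cn); hsv=cv2.cvtColor(c['img'],cv2.COLOR_RGB2HSV).astype(int)
    reg=ren(c,[box((.44,.385,-.07),.17,.16,.02,.06)])>0
    m=((hsv[...,2]<85)&(hsv[...,1]<110)&reg).astype(float)
    f=lambda p:np.abs(ren(c,[box(p[:3],.13,.064,.018,.046),box(p[3:],.09,.064,.046,.06)])-m).sum()
    x0=np.array([.44,.384,0,.44,.384,0]); q=minimize(f,x0,method='Nelder-Mead',options=dict(initial_simplex=np.vstack([x0,x0+np.diag([.006,.006,.06]*2)]),maxiter=1500))
    print(cn,'pile',np.round(q.x,4),round(q.fun/m.sum(),3))
    reg=ren(c,[cyl(.662,-.085,.06,0,.11)])>0
    m=((hsv[...,0]>95)&(hsv[...,0]<125)&(hsv[...,1]>90)&reg).astype(float)
    f=lambda p:np.abs(ren(c,[cyl(p[0],p[1],.032,.006,.101)])-m).sum()
    x0=np.array([.662,-.085]); q=minimize(f,x0,method='Nelder-Mead',options=dict(initial_simplex=np.vstack([x0,x0+np.diag([.008,.008])])))
    print(cn,'cup',np.round(q.x,4),round(q.fun/m.sum(),3))
    mc=(((hsv[...,0]<20)&(hsv[...,1]>70)&reg)|(m>0)).astype(float)
    f2=lambda p:np.abs(ren(c,[cyl(p[0],p[1],.045,0,.006),cyl(*q.x,.032,.006,.101)])-mc).sum()
    q2=minimize(f2,x0,method='Nelder-Mead',options=dict(initial_simplex=np.vstack([x0,x0+np.diag([.008,.008])])))
    print(cn,'coaster',np.round(q2.x,4),round(q2.fun/mc.sum(),3))
print(read_state()['time_s'])
E
```

```text
top pile [0.4389 0.3859 0.0051 0.4399 0.3804 0.001 ] 0.096
top cup [ 0.6549 -0.0846] 0.417
top coaster [ 0.663 -0.085] 0.245
scene pile [ 0.439   0.3888 -0.0127  0.441   0.3777  0.0174] 0.132
scene cup [ 0.6589 -0.0848] 0.289
scene coaster [ 0.6587 -0.083 ] 0.245
42.15
```

The pile's y offset is uncertain here because the mask is coarse. I'll check an enlarged overlay of an aligned model against both views.

```bash
python3 - <<'E'
from h import *
out=[]
for cn in('scene','top'):
    cs=[shot(cn) for _ in range(4)]; c=cs[0]; im=np.mean([k['img'] for k in cs],0).astype(np.uint8)
    uv=topix(c,[[.439,.385,.04]])[0].astype(int); a=im[uv[1]-26:uv[1]+26,uv[0]-33:uv[0]+33,::-1]
    k=6; a=cv2.resize(a,None,fx=k,fy=k,interpolation=cv2.INTER_CUBIC); a=np.clip(a.astype(float)*1.6,0,255).astype(np.uint8); b=a.copy()
    for L,z,col in((.13,.046,(0,255,0)),(.09,.06,(0,0,255)),(.13,.018,(255,255,0))):
        P=[[.439+i*L/2,.384+j*.032,z] for i,j in((-1,-1),(-1,1),(1,1),(1,-1))]
        q=(topix(c,P)-(uv-[33,26])+.5)*k; cv2.polylines(b,[q.astype(int)],True,col,1)
    out.append(np.hstack([a,b]))
cv2.imwrite('pics/ov.png',cv2.resize(np.vstack(out),(760,600)))
E
```

```text
(no output)
```

View pics/ov.png

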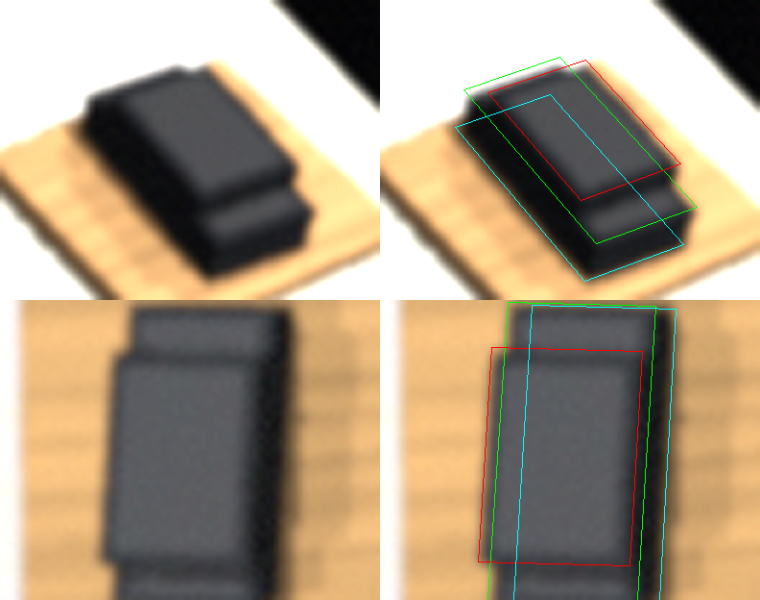

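The overlay of an exactly aligned pile fits all edges in both views, apart from a common shift of about a pixel. The cup is centred on its coaster within a few millimetres, and the arm is clear. Handing in.

```bash
python3 -c "
from rig import *
print(hand_in()); print(read_state()['time_s'])"
```

```text
the job is handed in; nothing more can be done
None
the job is handed in; nothing more can be done
```

I handed the job in at about 42 s, and no verdict came back. By my last camera check, the three slate plates (two long below, one short on top) are piled squarely on the bare board, all six walnuts are in the bowl, and the empty cup stands upright on its coaster.

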